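# Fit the guide plate on the label-stamping jig and hold the date stamp ready over it

### The arm

A 6-joint arm with a two-finger parallel gripper is mounted at the origin on a cart in front of the work surface, level with it; the furniture and walls round the work are solid. World frame = base frame: x ahead of the robot, y to its left, z up, the work surface at z = 0. Lengths are in mm, angles in rad, forces in N, time in s.
With the tool pointing down it reaches from about 275 to 750 mm from the base axis. Payload 10.2 kg.
Tool frame: the origin (TCP) lies between the finger pads; the fingertips stand 11 mm ahead of it and the grasp point (between the pads) lies 8 mm behind it (ctrl.nose_length is the distance from the TCP to the fingertips, in mm); x points along the fingers, y is the direction in which the jaws open and shut, and the axes are right-handed (so a half turn about x gives the same grasp; the last joint's range is limited). The gripper opens to 85 mm and grips with 20 to 120 N. Pads are 22 mm wide; open, the fingers measure 114 mm over their backs; the gripper's body (76 mm by 85 mm) begins 54 mm behind the grasp point. The pads swing forward as they close: fully open they stand 13 mm farther back than shut.
Start: joints at [-1.399, 0.313, 1.498, -0, 1.331, -0.223], TCP at [201.915, -484.625, 242.294] pointing down, gripper open.
Joint ranges: [-2.94, 2.94], [-0.97, 2.17], [0.19, 2.56], [-1.23, 4.37], [0.02, 3.11], [-2.88, 2.88]. Speed limits (rad/s): [2.39, 2.39, 3.01, 3.14, 3.14, 3.14].

### API

Orientations are given as a unit quaternion [w, x, y, z].
In Python, from rig import ctrl, capture, ticket gives the robot as it stands.
- The arm moves only by the tool step_arm, never from a script. Its argument "commands" is a list of rows, each a list of 2 entries, a list of its own where there are three numbers: the shift along the world's x, y, z normalised to -1 to 1, where 1 is 0.04 m, then the turn about the world's z normalised to -1 to 1, where 1 is 180 degrees. A call has 1 to 5 rows; each row shifts and turns the commanded pose from where the row before left it; what a row does not reach is not made up. A row lasts 1/10 s, in which the tool goes at most 50 mm and 8.59 degrees, less where a joint would pass 70% of its speed; a pose out of reach is approached as far as the arm can. A call with a number of a shift or a turn outside -1 to 1 is refused whole. A call with a gripper value outside its range is refused whole. "gripper" is the closure, from -1 (fully open) to 1 (shut), so that 0 is half open, set as the call begins (left out, the last holds). The fingers move at their own pace and stop on an object; "force" is the grip in N (left out, the last holds). Time passes only in rows, so rows that do not move let the fingers close. It gives the time, the measured TCP pose, the force and the opening at its end, in the units of the state.
- ctrl.sense(): the state, without advancing time (a new reading comes with each control period).
- capture(name): name is "scene" or "side" or "wrist"; returns a dict with "image" (400x640x3 uint8, blue, green, red), "fov_y" (degrees; the focal length in pixels is half the picture's height over the tangent of half this angle, whatever the lens; pixels are square), "cx", "cy" (the principal point, pixels), "k1" (the pictures are not rectified: a ray, as slopes to the right and down, at radius r is drawn at 1 + k1 r^2 times it, then the intrinsics apply), "origin" and "orientation" of the camera in the world. Camera axes: x right, y down, z forward; pixel columns grow to the right and rows downward; lengths in mm; the calibration is good to about 2 mm. A picture is of the moment at which its call begins. There is no depth.
- ticket.finish_job(): hands the job in, once; it reports no verdict.
The state is a dict: "time_s": time; "joints": joint angles; "dq": joint speeds; "tau": joint torques, N m; "eef_pos": TCP position; "ee_rot": TCP orientation; "force": force on the tool from outside, world axes, zero at the start; "wrist_torque": the same for the moment, N m; "grip_width": opening from 0.0 (shut) to 1.0 (fully open).
Only numpy, scipy, OpenCV 4.12 (cv2) and the standard library are available. Lean on these libraries where they do the work, as an engineer would, in place of code of your own. Each camera call takes 0.05 s, during which the arm holds its last target.

### The job

Fit the guide plate over the two pins of the stamping jig, walls upward, so that it lies flush, and let go of it. Then lift the date stamp, carry it over the tops of the row of bottles and tins (not round the row) without disturbing them, and hold it still and upright about a centimetre above the mouth between the plate's two walls, centred and with its long side in line with the walls (either way round), without ever touching the plate with the stamp. Finish while still holding the stamp there: do not lower it or let it go.

Things in the scene. Friction and masses are not known exactly. Their poses are not given: they have to be found in the camera images.
- guide_plate: Loose aluminium plate 180x90x6 mm (x,y,z), 250 g, lying flat, walls up; origin at centre of underside, x lengthwise, z up. 10.5 mm through holes at x = +-72, y = 0. Middle window 68 (x) by 42 mm; along each long side of it a wall 66 mm long, 6 thick, top at z = 32. Walls' outer faces at y = +-28: grip from above across both (56 mm). May be fitted either way round.
- guide_mouth (a point): Centre of the mouth of the guide: on the plate's centre line, level with the upper edges of the two walls, 32 mm above the plate's underside; axes as the plate's.
- stamp_jig: Fixed jig: wooden board 200x110x10 mm, a shoulder block (40x90 mm, top at z = 32) at each end, a label pad between them just below the shoulders' tops. Origin at centre of underside, x lengthwise, z up. A steel pin, 8 mm diameter, rises from each shoulder at x = +-72, y = 0: straight for 16 mm, then tapering to a 3 mm tip at z = 57.
- jig_seat (a point): Point midway between the two pins in the plane of the shoulders' tops, 32 mm above the jig's underside: the plate's origin belongs here; axes as the jig's.
- date_stamp: Loose brown hand stamp standing upright, about 90 g: a rectangular foot 26 mm (x) by 52 mm (y), 20 mm high, with a round turned handle at most 22 mm thick in its middle, up to z = 66 mm. Origin at the centre of its underside; y along its long side, z up. When held ready, its y axis is parallel to the plate's x axis.
- tin_stack: Dark grey stack of round tins, about 61 mm across and 61 mm tall, standing loose in the row between the stamp and the plate; origin at the centre of its underside. Bystander, to be left standing where it is.
- white_bottle: White plastic bottle with a wide white cap, about 49 mm across and 88 mm tall, standing loose in the row between the stamp and the plate; origin at the centre of its underside. Bystander, to be left standing where it is.
- blue_cap_bottle: Small brown bottle with a blue cap, about 31 mm across and 82 mm tall, standing loose in the row between the stamp and the plate; origin at the centre of its underside. Bystander, to be left standing where it is.
- yellow_cap_bottle: Small brown bottle with a yellow cap, about 32 mm across and 80 mm tall, standing loose in the row between the stamp and the plate; origin at the centre of its underside. Bystander, to be left standing where it is.
Mind the look-alikes: they are no part of the job. Of the things that look like the date_stamp, the smaller one is meant. There is more than one size of the stamp_jig; the job needs the larger.

How it is judged (in metres and radians):
On the way, in this order (a step that is already met when the one before it is completed fails the run):
1. the guide plate lies flush on the jig's shoulders over both pins, let go, while the stamp still stands on the desk (z of guide_plate in the frame of jig_seat between -0.003 and 0.002 m and horizontal distance between guide_plate and jig_seat below 0.004 m and angle between the x axis of guide_plate and the x axis of jig_seat, either way round below 0.06 rad and angle between the z axis of guide_plate and the z axis of jig_seat, either way round below 0.03 rad and contact force between guide_plate and the fingers below 0.05 N and height (world z) of date_stamp below 0.01 m), for 0.2 s.
2. the stamp passes over the row of bottles and tins, higher than their tops (z of guide_plate in the frame of jig_seat between -0.003 and 0.002 m and horizontal distance between guide_plate and jig_seat below 0.004 m and angle between the x axis of guide_plate and the x axis of jig_seat, either way round below 0.06 rad and angle between the z axis of guide_plate and the z axis of jig_seat, either way round below 0.03 rad and height (world z) of date_stamp above 0.09 m and world y of date_stamp between -0.22 and -0.09 m and world x of date_stamp between 0.36 and 0.8 m), for 0.02 s.
At the end, for the whole second after the job is handed in: Plate flush over the pins (2 mm in height, 4 mm sideways, 0.06 rad) and let go; stamp held still by the fingers, underside 3 to 22 mm above the guide's mouth, within 7 mm of its centre each way, long side in line with the walls within 0.16 rad, upright within 0.14 rad, not touching the plate (z of guide_plate in the frame of jig_seat between -0.003 and 0.002 m and horizontal distance between guide_plate and jig_seat below 0.004 m and angle between the x axis of guide_plate and the x axis of jig_seat, either way round below 0.06 rad and angle between the z axis of guide_plate and the z axis of jig_seat, either way round below 0.03 rad and contact force between guide_plate and the fingers below 0.05 N and z of date_stamp in the frame of guide_mouth between 0.003 and 0.022 m and x of date_stamp in the frame of guide_mouth between -0.007 and 0.007 m and y of date_stamp in the frame of guide_mouth between -0.007 and 0.007 m and angle between the y axis of date_stamp and the x axis of guide_mouth, either way round below 0.16 rad and angle between date_stamp's own z axis and vertical below 0.14 rad and linear speed of date_stamp below 0.02 m/s and contact force between date_stamp and the fingers above 0.5 N and contact force between date_stamp and guide_plate below 0.05 N); the arm keeps its last pose, push and grip.
It fails at once if a bottle or the tins of the row moved by more than 20 mm or tipped (distance of any of tin_stack, white_bottle, blue_cap_bottle, yellow_cap_bottle from where it was at the start of the episode above 0.02 m or angle between any of tin_stack, white_bottle, blue_cap_bottle, yellow_cap_bottle's own z axis and vertical above 0.3 rad).
It fails at once if the stamp touched the guide plate (contact force between date_stamp and guide_plate above 0.3 N).
It also fails if it takes over 72 s, if anything falls off the work surface, if the arm or the gripper's body presses on something with over 40 N, if the wrist force passes 120 N, or if a joint passes its speed limit or range.

## Working session

There is one attempt and no reset: what is moved stays moved. The work goes in short steps, Python scripts to look and compute and a tool call to move; the robot and the scene stay as the last step left them, time stands still between calls to the robot, and variables do not carry over. Pictures are saved under pics/ and viewed, and the job is handed in when it is done.

Besides the shell and the picture viewer there is one more tool, called after "Emit:" by a JSON object that holds its "api" and its "payload". step_arm: Moves the arm, as the interface text tells. Its arguments: {"type":"object","properties":{"commands":{"type":"array","items":{"type":"array"}},"gripper":{"type":"number"},"force":{"type":"number"}},"required":["commands"]}

```bash
ls; mkdir -p pics; python3 - <<'E'
from rig import ctrl,capture,ticket
import cv2
s=ctrl.sense();print({k:s[k] for k in('time_s','eef_pos','ee_rot','force','grip_width')},ctrl.nose_length)
for n in('scene','side','wrist'):
    c=capture(n);cv2.imwrite(f'pics/{n}0.png',c['image']);print(n,{k:v for k,v in c.items() if k!='image'})
E
```

```text
pics
{'time_s': 0.0, 'eef_pos': array([ 201.88678635, -484.35406085,  241.74020039]), 'ee_rot': array([ 0.13822739,  0.6933937 ,  0.13914992, -0.69335105]), 'force': array([0.15940386, 0.60601134, 0.2457618 ]), 'grip_width': 1.0006390099844658} 11.0
scene {'fov_y': 53.27427104600987, 'cx': 322.249309071221, 'cy': 199.08902176705485, 'k1': -0.08384999814124827, 'origin': array([  96.61512724, -951.8914486 ,  622.01569547]), 'orientation': array([-0.5083385 ,  0.83711125, -0.1675682 ,  0.11294966])}
side {'fov_y': 57.210287471759905, 'cx': 321.2422783415926, 'cy': 198.52200856542075, 'k1': -0.06661685512142464, 'origin': array([1042.9098031 ,  551.38249565, 1232.88231909]), 'orientation': array([-0.09914597,  0.38464954,  0.88585203, -0.23975193])}
wrist {'fov_y': 60.86790434906135, 'cx': 320.5243249612049, 'cy': 198.9465899395408, 'k1': -0.05000755183905442, 'origin': array([ 266.6621232 , -458.59348992,  372.56569225]), 'orientation': array([ 0.11413527,  0.82405764, -0.54969456, -0.07574982])}
```

View pics/scene0.png

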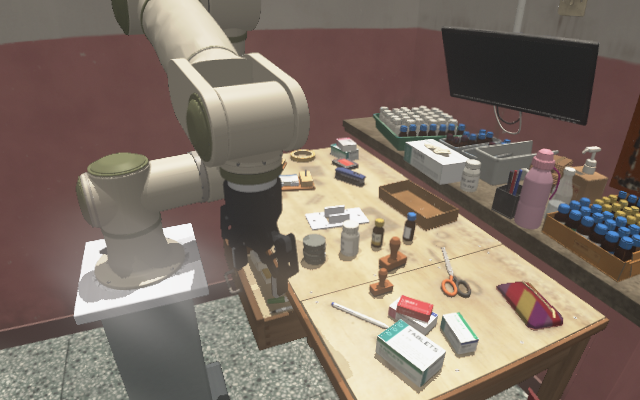

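View pics/side0.png

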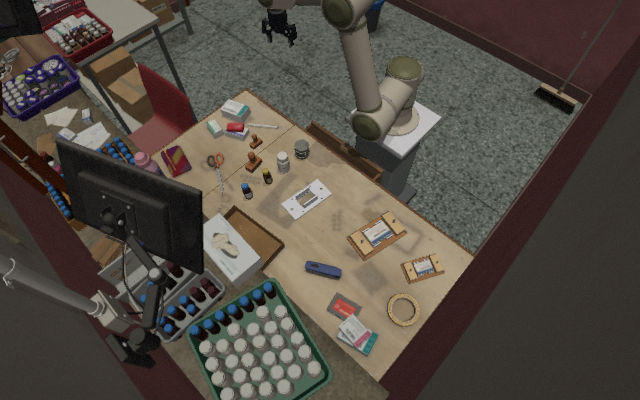

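View pics/wrist0.png

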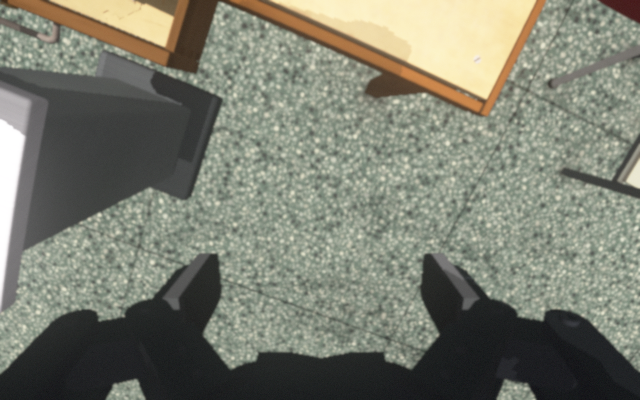

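The side view shows the plate at (306,200). The two jigs are at (377,236), which looks larger, and (423,268). The two stamps are at (256,140) and (254,160). Next I'll write helpers and make enlarged crops.

```bash
cat > h.py <<'E'
import numpy as np, cv2
from scipy.spatial.transform import Rotation as R
def rot(q): return R.from_quat([q[1],q[2],q[3],q[0]]).as_matrix()
def K(c):
    f=200/np.tan(np.radians(c['fov_y']/2)); return f
def ray(c,uv):
    f=K(c); d=(np.atleast_2d(uv).astype(float)-[c['cx'],c['cy']])/f
    s=d.copy()
    for _ in range(30): s=d/(1+c['k1']*(s**2).sum(1,keepdims=True))
    v=np.c_[s,np.ones(len(s))]@rot(c['orientation']).T
    return v/np.linalg.norm(v,axis=1,keepdims=True)
def plane(c,uv,z):
    v=ray(c,uv);o=np.array(c['origin']); t=(z-o[2])/v[:,2]; return o+v*t[:,None]
def proj(c,P):
    p=(np.atleast_2d(P)-c['origin'])@rot(c['orientation']); s=p[:,:2]/p[:,2:]
    return s*(1+c['k1']*(s**2).sum(1,keepdims=True))*K(c)+[c['cx'],c['cy']]
def tri(c1,u1,c2,u2):
    o1,o2=np.array(c1['origin']),np.array(c2['origin']);a=ray(c1,u1)[0];b=ray(c2,u2)[0]
    t=np.linalg.lstsq(np.c_[a,-b],o2-o1,rcond=None)[0]
    p,q=o1+t[0]*a,o2+t[1]*b; return (p+q)/2,np.linalg.norm(p-q)
def crop(im,x0,y0,x1,y1,s,name):
    r=cv2.resize(im[y0:y1,x0:x1],None,fx=s,fy=s,interpolation=cv2.INTER_CUBIC);cv2.imwrite('pics/'+name,r)
E
python3 - <<'E'
from h import *
from rig import capture
c=capture('side');print(c['origin'])
crop(c['image'],330,200,460,300,6,'side_jig.png')
crop(c['image'],190,120,340,220,5,'side_row.png')
c=capture('scene')
crop(c['image'],270,190,430,310,5,'scene_row.png')
for n,uv in dict(plate=(306,200),jigA=(377,236),jigB=(423,268),st1=(256,143),st2=(253,163)).items():
    print(n,plane(capture('side'),uv,10).round())
E
```

```text
[1042.9098031   551.38249565 1232.88231909]
plate [[579.  20.  10.]]
jigA [[511. 316.  10.]]
jigB [[497. 511.  10.]]
st1 [[ 524. -331.   10.]]
st2 [[ 602. -261.   10.]]
```

View pics/side_jig.png

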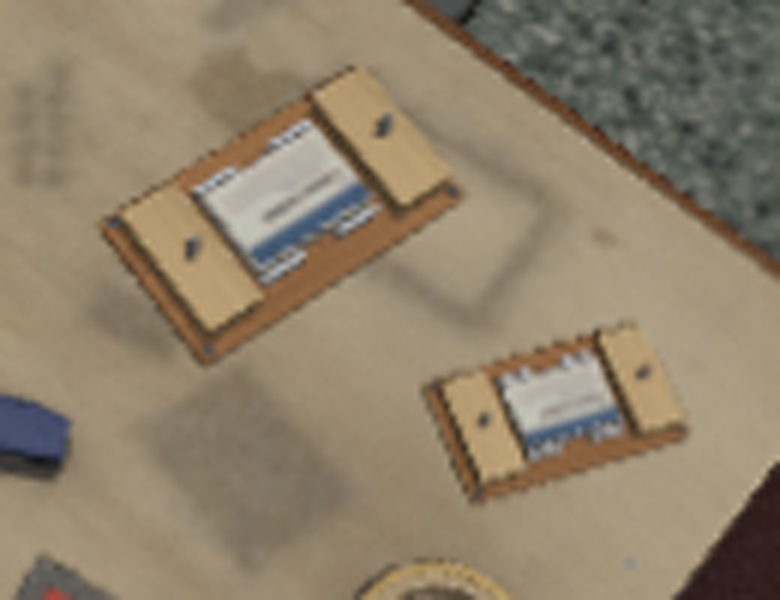

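View pics/side_row.png

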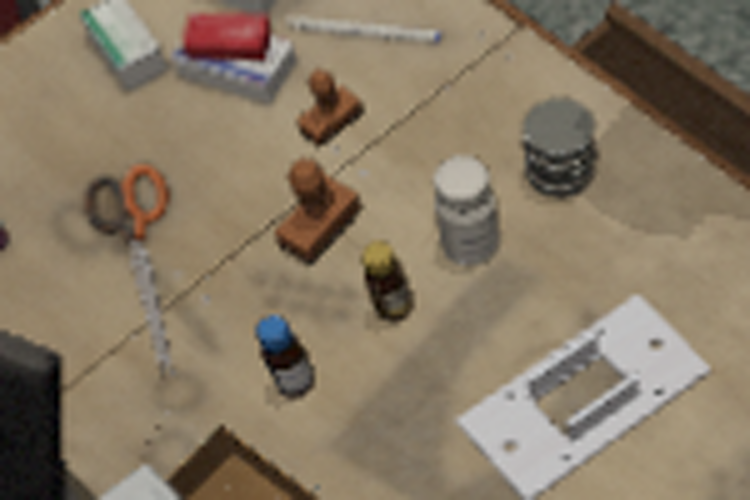

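View pics/scene_row.png

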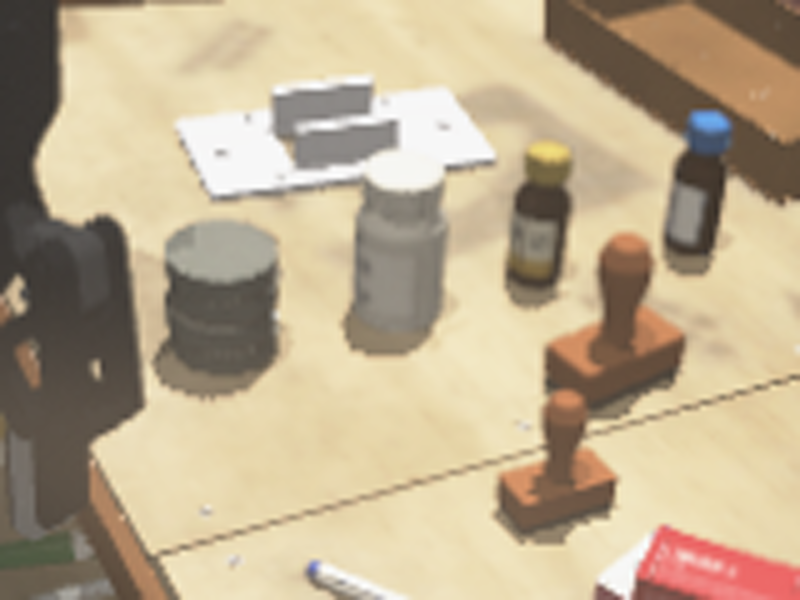

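The larger jig is A at side (377,236), clearly larger than B at (423,268). The smaller stamp is at side (256,140) and scene (381,283); the bigger one is at side (254,160) and scene (394,252). Now rough poses and orientations.

```bash
cat >> h.py <<'E'
def ang(a,b): return np.degrees(np.arctan2(b[1]-a[1],b[0]-a[0]))
E
python3 - <<'E'
from h import *
from rig import capture,ctrl
c=capture('side')
h=plane(c,[(190+511/5,120+445/5),(190+655/5,120+343/5)],6);print('holes',h.round(1),np.linalg.norm(h[0]-h[1]),h.mean(0),ang(*h))
# jig shoulders top outer corners in crop (6x, offset 330,200)
q=np.array([(102,225),(355,68),(460,190),(205,362)])/6+[330,200]
P=plane(c,q,10);print(P.round(1),P.mean(0));print([np.linalg.norm(P[i]-P[i-1]).round(1) for i in range(4)],ang(P[0],P[1]),ang(P[3],P[2]))
# stamp foot top corners: big vs small
s=ctrl.sense();M=rot(s['ee_rot']);print('tool x',M[:,0].round(3),'tool y',M[:,1].round(3),'z',M[:,2].round(3))
w=capture('wrist');print('cam z',rot(w['orientation'])[:,2], 'off in tool',M.T@(w['origin']-s['eef_pos']))
E
```

```text
holes [[641.3   7.9   6. ]
 [500.2  25.8   6. ]] 142.20671718928227 [570.73870916  16.81905373   6.        ] 172.75388257587034
[[589.6 239.4  10. ]
 [400.1 285.2  10. ]
 [423.2 384.6  10. ]
 [614.4 341.3  10. ]] [506.81353376 312.63172738  10.        ]
[np.float64(104.9), np.float64(195.0), np.float64(102.0), np.float64(196.1)] 166.3978945860344 167.25411879135552
tool x [-0.  0. -1.] tool y [ 0.385 -0.923 -0.   ] z [-0.923 -0.385  0.   ]
cam z [-0.25014356 -0.10587352 -0.96240272] off in tool [-130.75267906    0.94339786  -69.77258319]
```

Jig A measures about 195×103 mm, so it is the 200×110 one. The hole spacing of 142 mm against 144 agrees too. Moving over the plate.

Emit:
{"api": "step_arm", "payload": {"commands": [[[0.615,0.835,0],-0.011],[[0.615,0.835,0],-0.011],[[0.615,0.835,0],-0.011],[[0.615,0.835,0],-0.011],[[0.615,0.835,0],-0.011]], "gripper": -1}}

```text
time_s: 1.1
eef_pos: [325.6, -316.2, 242.4]
ee_rot: [0.078, 0.703, 0.078, -0.703]
force: [-0.2, -0.0, -0.2]
grip_width: 1.0
```

Emit:
{"api": "step_arm", "payload": {"commands": [[[0.615,0.835,0],-0.011],[[0.615,0.835,0],-0.011],[[0.615,0.835,0],-0.011],[[0.615,0.835,0],-0.011],[[0.615,0.835,0],-0.011]]}}

```text
time_s: 1.6
eef_pos: [448.7, -149.1, 242.5]
ee_rot: [0.017, 0.707, 0.017, -0.707]
force: [0.5, -0.4, -0.3]
grip_width: 1.0
```

Emit:
{"api": "step_arm", "payload": {"commands": [[[0.615,0.835,0],-0.011],[[0.615,0.835,0],-0.011],[[0.615,0.835,0],-0.011],[[0.615,0.835,0],-0.011],[[0.615,0.835,0],-0.011]]}}

```text
time_s: 2.1
eef_pos: [571.7, 18.0, 242.3]
ee_rot: [-0.044, 0.706, -0.044, -0.706]
force: [0.1, -0.4, 0.6]
grip_width: 1.003
```

Emit:
{"api": "step_arm", "payload": {"commands": [[[0,0,0],0],[[0,0,0],0]]}}

```text
time_s: 2.3
eef_pos: [570.9, 16.8, 241.9]
ee_rot: [0.043, -0.706, 0.043, 0.706]
force: [-1.2, -0.2, 0.7]
grip_width: 1.005
```

```bash
python3 - <<'E'
from h import *
from rig import capture,ctrl
s=ctrl.sense();print(s['time_s'],s['eef_pos'],ang([0,0],rot(s['ee_rot'])[:2,1]),s['joints'])
w=capture('wrist');cv2.imwrite('pics/w1.png',w['image'])
c=capture('side');crop(c['image'],170,100,470,325,2.6,'s1.png')
E
```

```text
2.3 [570.87347626  16.75002736 241.89061064] -96.98347119650411 [-1.75607628e-01  4.15898767e-01  1.35332955e+00 -3.01824624e-04
  1.37304056e+00  1.51713275e+00]
```

View pics/w1.png

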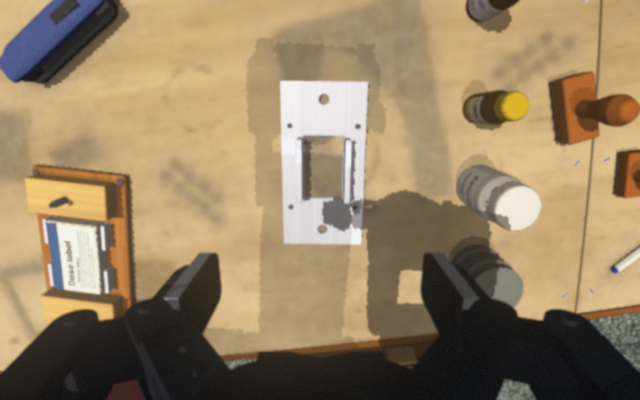

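The wrist view shows the plate at centre (323,163) with holes at about (323,99) and (322,229). I'll refine by contour.

```bash
python3 - <<'E'
from h import *
from rig import capture,ctrl
w=capture('wrist');im=w['image']
crop(im,265,70,385,260,4,'w1c.png')
hsv=cv2.cvtColor(im,cv2.COLOR_BGR2HSV)
m=((hsv[...,1]<45)&(hsv[...,2]>150)).astype(np.uint8)*255
m[:, :265]=0;m[:,385:]=0;m[:70]=0;m[260:]=0
m=cv2.morphologyEx(m,cv2.MORPH_CLOSE,np.ones((3,3)))
cs,_=cv2.findContours(m,cv2.RETR_EXTERNAL,cv2.CHAIN_APPROX_NONE)
k=max(cs,key=cv2.contourArea);print(cv2.minAreaRect(k),cv2.contourArea(k))
hull=cv2.convexHull(k);ap=cv2.approxPolyDP(hull,6,True)[:,0];print(ap)
P=plane(w,ap,6);print(P.round(1),[np.linalg.norm(P[i]-P[i-1]).round(1) for i in range(len(P))])
u=cv2.minAreaRect(plane(w,hull[:,0],6)[:,:2].astype(np.float32));print('rect on plane',u)
print('holes',plane(w,[(323,99),(322,229)],6).round(1))
print(proj(w,[570.8,16.8,6]))
E
```

```text
((320.94158935546875, 161.85516357421875), (88.29288482666016, 163.3903350830078), 0.8680514693260193) 9896.5
[[280  80]
 [366  82]
 [359 244]
 [283 242]]
[[668.4  44.3   6. ]
 [655.5 -43.1   6. ]
 [477.7 -18.9   6. ]
 [491.3  68.5   6. ]] [np.float64(178.8), np.float64(88.3), np.float64(179.5), np.float64(88.5)]
rect on plane ((573.1527709960938, 12.940567016601562), (91.3031005859375, 181.0458526611328), 82.55306243896484)
holes [[644.2   2.8   6. ]
 [501.6  21.6   6. ]]
[[318.53757525 169.61669248]]
```

View pics/w1c.png

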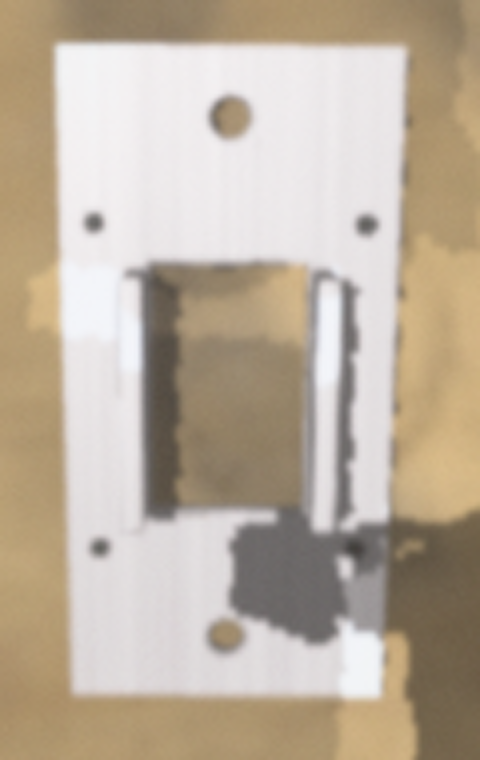

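View pics/s1.png

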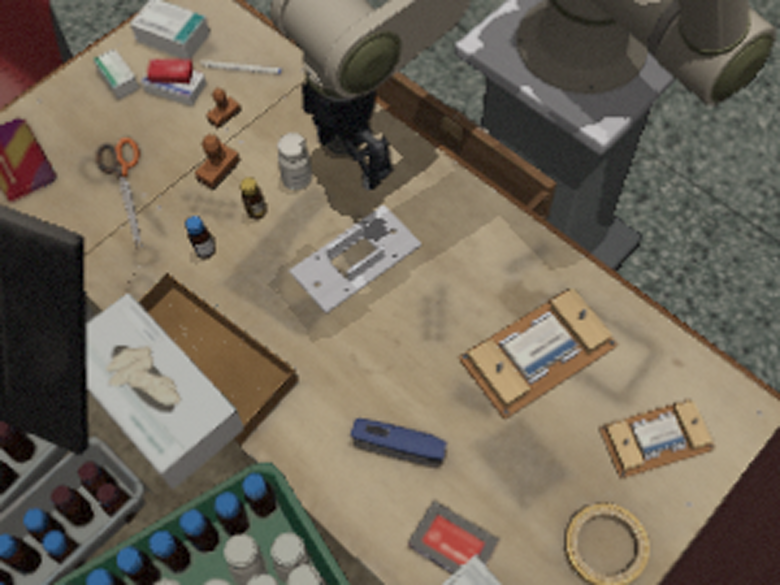

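Wrist estimates: centre (573.1, 12.7), angle −7.5°, size 179×88 against 180×90. The side view is about 5 mm off, which I'd put down to calibration. I'll descend halfway and look again.

Emit:
{"api": "step_arm", "payload": {"commands": [[[0.01,-0.02,-0.66],-0.003],[[0.01,-0.02,-0.66],0],[[0.01,-0.02,-0.66],0],[[0.01,-0.02,-0.66],0],[[0.012,-0.02,-0.66],0]]}}

```text
time_s: 2.95
eef_pos: [572.7, 11.2, 109.7]
ee_rot: [-0.047, 0.706, -0.048, -0.705]
force: [-0.0, -0.2, -0.4]
grip_width: 1.006
```

Emit:
{"api": "step_arm", "payload": {"commands": [[[0,0,0],0],[[0,0,0],0]]}}

```text
time_s: 3.15
eef_pos: [573.1, 11.7, 111.2]
ee_rot: [-0.047, 0.706, -0.047, -0.705]
force: [0.5, -0.5, 0.5]
grip_width: 1.0
```

```bash
cat > look.py <<'E'
import sys
from h import *
from rig import capture,ctrl
def st():
    s=ctrl.sense();print('t',round(s['time_s'],2),'tcp',s['eef_pos'].round(1),'yaw',round(ang([0,0],rot(s['ee_rot'])[:2,1]),2),'F',s['force'].round(1),'w',round(s['grip_width'],3),'q6',s['joints'][5].round(2));return s
E
python3 - <<'E'
from look import *
st();w=capture('wrist');cv2.imwrite('pics/w2.png',w['image']);print(proj(w,[573,12.7,6]))
E
```

```text
t 3.15 tcp [573.1  11.7 111.2] yaw -97.68 F [ 0.5 -0.5  0.5] w 1.0 q6 1.52
[[318.18819196 204.32774874]]
```

View pics/w2.png

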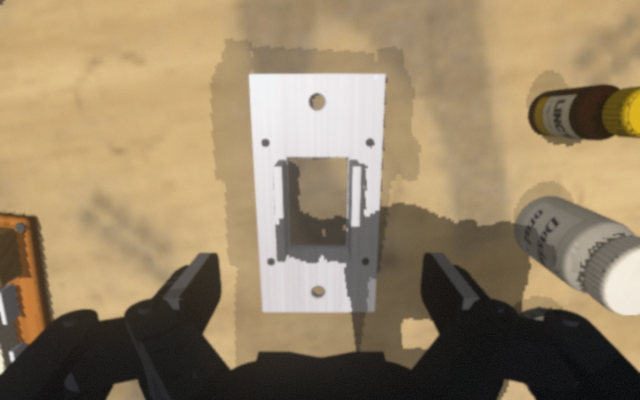

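```bash
cat >> look.py <<'E'
def plate_holes(w,z,guess,r=12,save=None):
    """subpixel hole centres by contour of non-plate pixels near guesses"""
    im=w['image'];hsv=cv2.cvtColor(im,cv2.COLOR_BGR2HSV);out=[]
    for g in guess:
        x,y=g;p=im[y-r:y+r+1,x-r:x+r+1].astype(float)
        v=p[...,0]  # blue: brown holes dark in blue
        t=(v.max()+v.min())/2;m=(v<t).astype(np.uint8)
        n,l,stt,ce=cv2.connectedComponentsWithStats(m)
        k=min(range(1,n),key=lambda i:np.hypot(*(ce[i]-r)) if stt[i,4]>15 else 99)
        out.append(ce[k]+[x-r,y-r]);print('hole px',out[-1].round(1),'area',stt[k,4])
    P=plane(w,out,z);print(P.round(1),'d',np.linalg.norm(P[0]-P[1]).round(1),'mid',P.mean(0).round(1),'ang',round(ang(P[1],P[0]),2));return P
E
python3 - <<'E'
from look import *
w=capture('wrist');plate_holes(w,6,[(317,101),(318,291)])
# wall outer tops: left wall outer edge x~275, right ~366 rows 165..
P=plane(w,[(249,74),(386,74),(376,313),(265,311)],6);print(P.round(1),P.mean(0),ang(P[2],P[1]),ang(P[3],P[0]))
E
```

```text
hole px [316.9 102.1] area 203
hole px [317.8 291.7] area 118
[[644.4   4.    6. ]
 [502.6  22.8   6. ]] d 143.0 mid [573.5  13.4   6. ] ang -7.58
[[668.4  45.9   6. ]
 [656.3 -43.7   6. ]
 [477.  -20.8   6. ]
 [490.8  67.1   6. ]] [573.13107905  12.12097835   6.        ] -7.2734356515230925 -6.8029317934902345
```

Centre is about (573.4, 13) at −7.5°, consistent. Lowering to TCP z ≈ 18.5, then closing.

Emit:
{"api": "step_arm", "payload": {"commands": [[[0,0.03,-0.6],0],[[0,0,-0.6],0],[[0,0,-0.5],0],[[0,0,-0.4],0],[[0,0,-0.2],0]]}}

```text
time_s: 3.75
eef_pos: [573.2, 13.4, 18.3]
ee_rot: [-0.047, 0.706, -0.047, -0.705]
force: [-0.7, -0.3, 0.1]
grip_width: 1.001
```

Emit:
{"api": "step_arm", "payload": {"commands": [[[0,0,0],0],[[0,0,0],0]]}}

```text
time_s: 3.95
eef_pos: [573.7, 13.4, 19.5]
ee_rot: [-0.047, 0.706, -0.047, -0.705]
force: [0.4, 0.1, 0.1]
grip_width: 1.002
```

```bash
python3 - <<'E'
from look import *
st();w=capture('wrist');cv2.imwrite('pics/w3.png',w['image'])
E
```

```text
t 3.95 tcp [573.7  13.4  19.5] yaw -97.62 F [0.4 0.1 0.1] w 1.002 q6 1.52
```

View pics/w3.png

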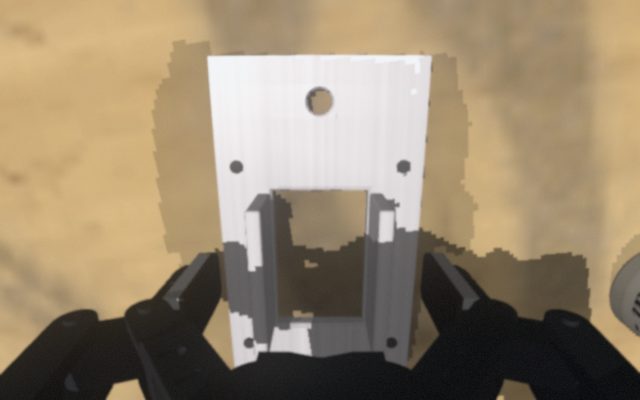

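The plate sits between the open fingers, with the walls at x≈253 and 385 and the fingers outside both. Closing.

Emit:
{"api": "step_arm", "payload": {"commands": [[[0,0,0],0],[[0,0,0],0],[[0,0,0],0],[[0,0,0],0],[[0,0,0],0]], "gripper": 1, "force": 50}}

```text
time_s: 4.5
eef_pos: [573.4, 13.6, 19.1]
ee_rot: [-0.047, 0.706, -0.047, -0.705]
force: [-0.7, -0.0, 5.6]
grip_width: 0.641
```

```bash
python3 - <<'E'
from look import *
st();w=capture('wrist');cv2.imwrite('pics/w4.png',w['image'])
E
```

```text
t 4.5 tcp [573.4  13.6  19.1] yaw -97.61 F [-0.7 -0.   5.6] w 0.641 q6 1.52
```

View pics/w4.png

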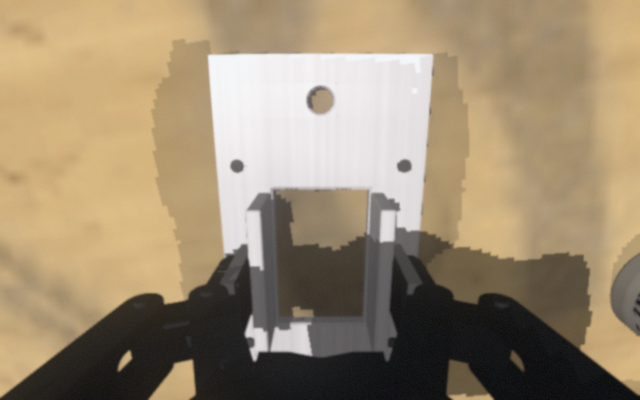

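Opening 0.641 ≈ 54.5 mm, close to the 56 mm wall span, so the plate is gripped. Lifting.

Emit:
{"api": "step_arm", "payload": {"commands": [[[0,0,0],0],[[0,0,0.2],0],[[0,0,0.5],0],[[0,0,0.8],0],[[0,0,0.8],0]]}}

```text
time_s: 5.05
eef_pos: [572.6, 13.6, 111.4]
ee_rot: [0.047, -0.705, 0.047, 0.706]
force: [-0.1, -1.1, -1.9]
grip_width: 0.646
```

Emit:
{"api": "step_arm", "payload": {"commands": [[[0,0,0.5],0],[[0,0,0],0],[[0,0,0],0]]}}

```text
time_s: 5.35
eef_pos: [572.6, 13.6, 129.6]
ee_rot: [0.047, -0.705, 0.047, 0.706]
force: [-0.7, 0.2, -2.6]
grip_width: 0.644
```

```bash
python3 - <<'E'
from look import *
st();w=capture('wrist');cv2.imwrite('pics/w5.png',w['image'])
c=capture('side');crop(c['image'],240,140,460,300,3.5,'s5.png')
E
```

```text
t 5.35 tcp [572.6  13.6 129.6] yaw -97.62 F [-0.7  0.2 -2.6] w 0.644 q6 1.52
```

View pics/w5.png

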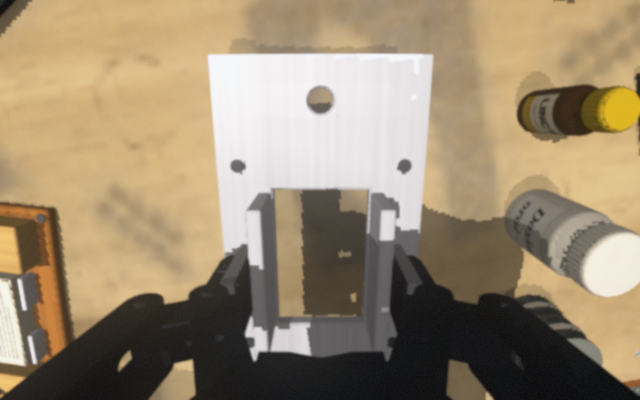

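View pics/s5.png

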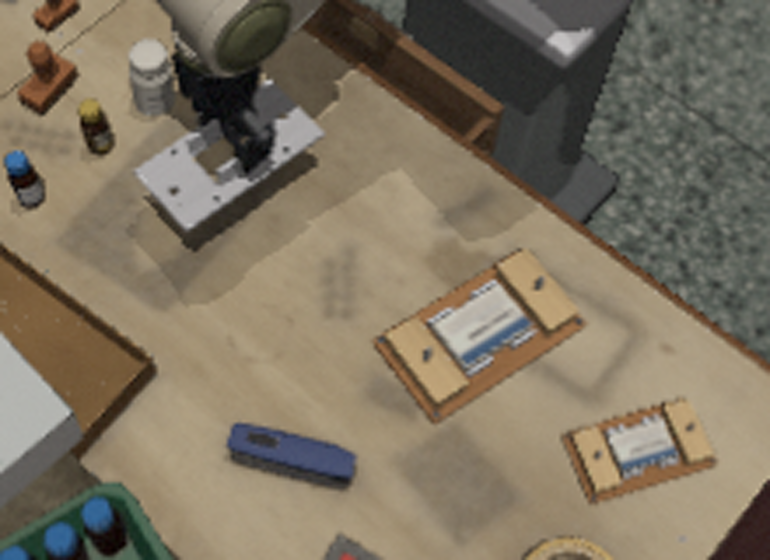

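The plate is held level. The in-hand hole is at (320,99). Moving to where the jig shows beside the plate, and turning toward its angle.

Emit:
{"api": "step_arm", "payload": {"commands": [[[-0.15,0.73,0.1],-0.006],[[-0.15,0.73,0.1],-0.006],[[-0.15,0.73,0.1],-0.006],[[-0.15,0.73,0.1],-0.006],[[-0.15,0.73,0.1],-0.007]]}}

```text
time_s: 5.95
eef_pos: [542.1, 160.6, 149.0]
ee_rot: [0.081, -0.701, 0.082, 0.703]
force: [0.3, -0.2, -1.3]
grip_width: 0.643
```

Emit:
{"api": "step_arm", "payload": {"commands": [[[0,0,0],0],[[0,0,0],0],[[0,0,0],0]]}}

```text
time_s: 6.25
eef_pos: [542.9, 158.8, 149.4]
ee_rot: [0.081, -0.702, 0.082, 0.703]
force: [0.5, -0.6, -1.5]
grip_width: 0.642
```

```bash
python3 - <<'E'
from look import *
st();w=capture('wrist');cv2.imwrite('pics/w6.png',w['image'])
E
```

```text
t 6.25 tcp [542.9 158.8 149.4] yaw -103.23 F [ 0.5 -0.6 -1.5] w 0.642 q6 1.88
```

View pics/w6.png

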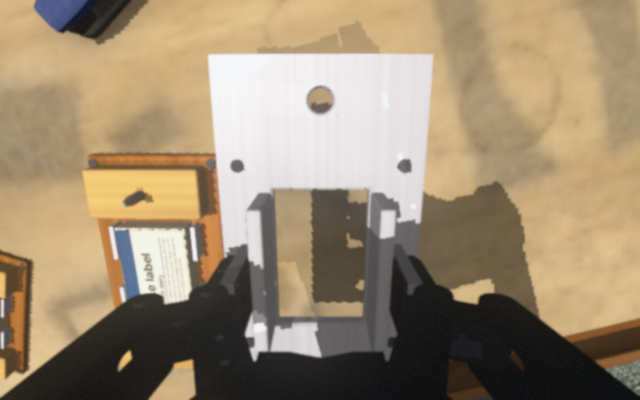

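The far pin shows at about (135,198), but the near one is hidden. Shifting −x by 80 to see both.

Emit:
{"api": "step_arm", "payload": {"commands": [[[-0.65,0.15,0.3],0],[[-0.65,0.15,0.3],0],[[-0.65,0.15,0.3],0],[[0,0,0],0],[[0,0,0],0]]}}

```text
time_s: 6.8
eef_pos: [465.3, 177.0, 186.4]
ee_rot: [-0.082, 0.703, -0.081, -0.702]
force: [0.3, 0.2, -1.7]
grip_width: 0.641
```

```bash
python3 - <<'E'
from look import *
st();w=capture('wrist');cv2.imwrite('pics/w7.png',w['image']);crop(w['image'],30,30,230,330,2,'w7c.png');crop(w['image'],80,60,180,130,7,'w7p.png')
E
```

```text
t 6.8 tcp [465.3 177.  186.4] yaw -103.24 F [ 0.3  0.2 -1.7] w 0.641 q6 1.93
```

View pics/w7.png

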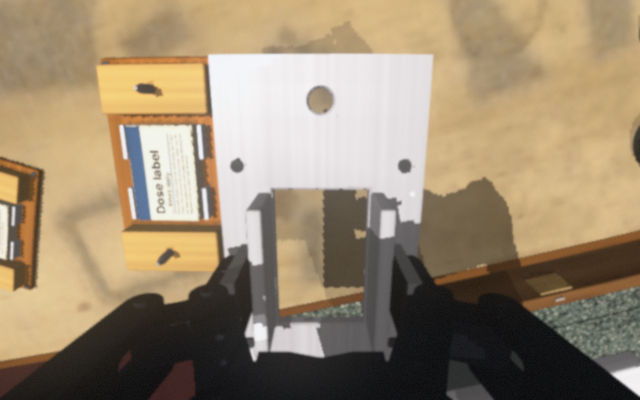

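View pics/w7c.png

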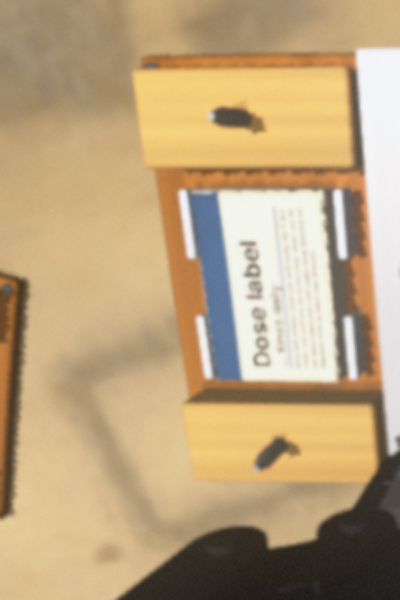

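Both pins are visible, with tips at about (134.5,88) and (159,263.5). Computing the jig pose from tips and shoulder corners.

```bash
python3 - <<'E'
from look import *
w=capture('wrist')
crop(w['image'],125,75,175,105,15,'p_far.png');crop(w['image'],145,240,195,275,15,'p_near.png')
f=lambda n,uv,z:(lambda P:print(n,P[:,:2].round(1).tolist(),'d',np.linalg.norm(P[0]-P[1]).round(1),'mid',P.mean(0).round(1),'ang',round(ang(P[1],P[0]),2)))(plane(w,uv,z))
f('tips',[(134.5,88),(159,263.5)],57)
g=lambda p:(p[0]/2+30,p[1]/2+30)
# shoulder tops corners far: (133,70),(349,67),(354,166),(145,166); near: (184,403),(373,403),(375,482),(195,479)
for n,q in dict(far=[(133,70),(349,67),(356,166),(145,166)],near=[(184,403),(375,403),(378,482),(196,479)]).items():
    P=plane(w,[g(p) for p in q],32);print(n,P[:,:2].round(1).tolist(),P.mean(0).round(1),[np.linalg.norm(P[i]-P[i-1]).round(1) for i in range(4)])
E
```

```text
tips [[577.3, 291.4], [438.8, 323.5]] d 142.2 mid [508.  307.5  57. ] ang -13.05
far [[606.2, 328.3], [585.2, 242.4], [548.0, 251.4], [569.5, 337.7]] [577.2 290.   32. ] [np.float64(37.8), np.float64(88.4), np.float64(38.3), np.float64(88.9)]
near [[467.4, 361.3], [447.5, 275.6], [409.7, 286.5], [430.3, 370.7]] [438.7 323.5  32. ] [np.float64(38.2), np.float64(88.0), np.float64(39.3), np.float64(86.7)]
```

View pics/p_far.png

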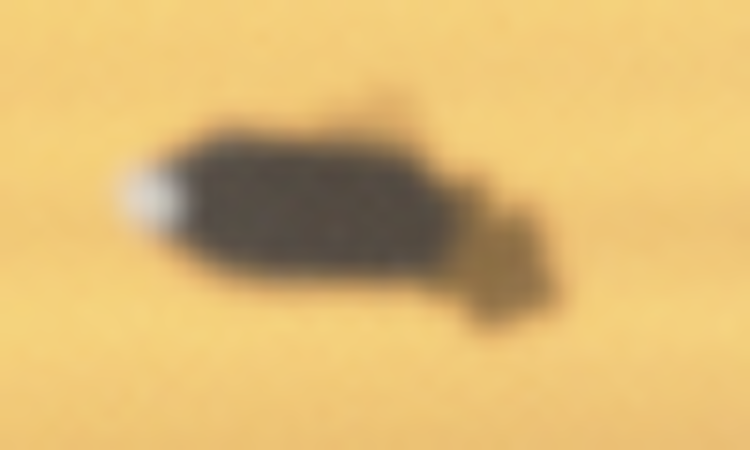

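View pics/p_near.png

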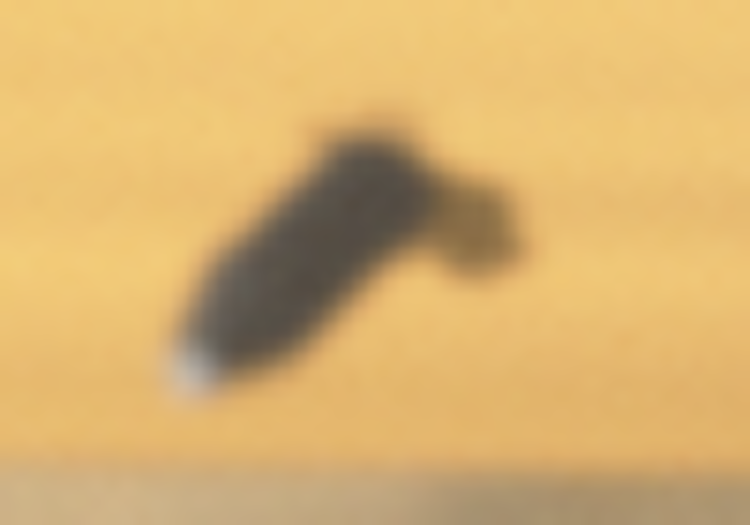

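```bash
python3 - <<'E'
from look import *
s=st();w=capture('wrist')
P=plane(w,[(135,88.2),(158,264.7)],57);print('tips',P.round(1),P.mean(0).round(1),np.linalg.norm(P[0]-P[1]),ang(P[1],P[0]))
im=w['image'];crop(im,300,80,340,120,12,'hole.png')
zt=s['eef_pos'][2]-19.1+6
g=im[85:115,305:336].astype(float)[...,0];t=(g.max()+g.min())/2
n,l,stt,ce=cv2.connectedComponentsWithStats((g<t).astype(np.uint8));print(stt[1:],ce[1:]+[305,85],t)
H=plane(w,[(320,99.5)],zt)[0];a=np.radians(-13.2);print('hole',H,'centre',H[:2]-72*np.array([np.cos(a),np.sin(a)]),'minus tcp',H[:2]-72*np.array([np.cos(a),np.sin(a)])-s['eef_pos'][:2])
# plate far corners
C=plane(w,[(208,55),(433,55)],zt);print('corners',C.round(1),np.linalg.norm(C[0]-C[1]),'edge yaw',ang(C[1],C[0])-90)
E
```

```text
t 6.9 tcp [465.6 176.9 185.8] yaw -103.26 F [-0.1 -0.4 -2.1] w 0.647 q6 1.93
tips [[577.  291.   57. ]
 [438.  324.7  57. ]] [507.5 307.8  57. ] 143.04875212437176 -13.628123825817966
[[  2   1  27  28 582]] [[319.67182131  99.53092784]] 171.5
hole [535.39967556 160.28942421 172.71147483] centre [465.30199456 176.73068686] minus tcp [-0.30903822 -0.2131657 ]
corners [[562.5 199.6 172.7]
 [542.  112.6 172.7]] 89.43390886069542 edge yaw -13.27068643056407
```

View pics/hole.png

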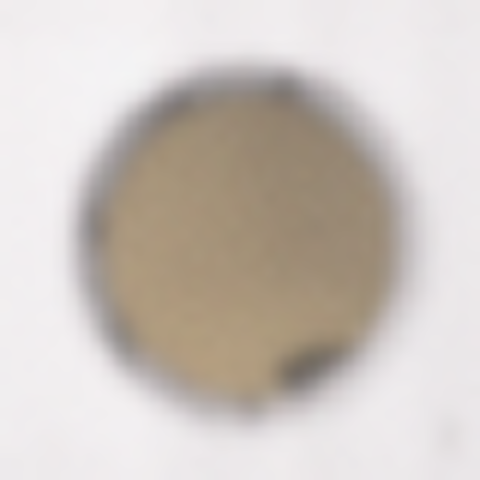

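The plate's centre sits at the TCP to within 0.4 mm. Jig centre is about (507.7, 307.6) at −13.5°. Moving above it to TCP z ≈ 100.

Emit:
{"api": "step_arm", "payload": {"commands": [[[0.264,0.8175,0],-0.0013],[[0.264,0.8175,0],0],[[0.264,0.8175,0],0],[[0.264,0.8175,0],0],[[0,0,-0.5],0]]}}

```text
time_s: 7.45
eef_pos: [509.2, 311.5, 167.1]
ee_rot: [-0.083, 0.704, -0.081, -0.701]
force: [-0.1, 0.0, -1.9]
grip_width: 0.646
```

Emit:
{"api": "step_arm", "payload": {"commands": [[[0,0,-0.65],0],[[0,0,-0.65],0],[[0,0,-0.35],0],[[0,0,0],0],[[0,0,0],0]]}}

```text
time_s: 7.95
eef_pos: [507.9, 308.4, 101.0]
ee_rot: [-0.083, 0.703, -0.083, -0.702]
force: [0.6, 0.3, -0.7]
grip_width: 0.646
```

```bash
python3 - <<'E'
from look import *
s=st();w=capture('wrist');im=w['image'];cv2.imwrite('pics/w8.png',im);crop(im,290,70,350,130,10,'hole8.png')
c=capture('side');crop(c['image'],320,190,440,280,6,'s8.png')
c=capture('scene');cv2.imwrite('pics/sc8.png',c['image'])
E
```

```text
t 7.95 tcp [507.9 308.4 101. ] yaw -103.45 F [ 0.6  0.3 -0.7] w 0.646 q6 2.15
```

View pics/hole8.png

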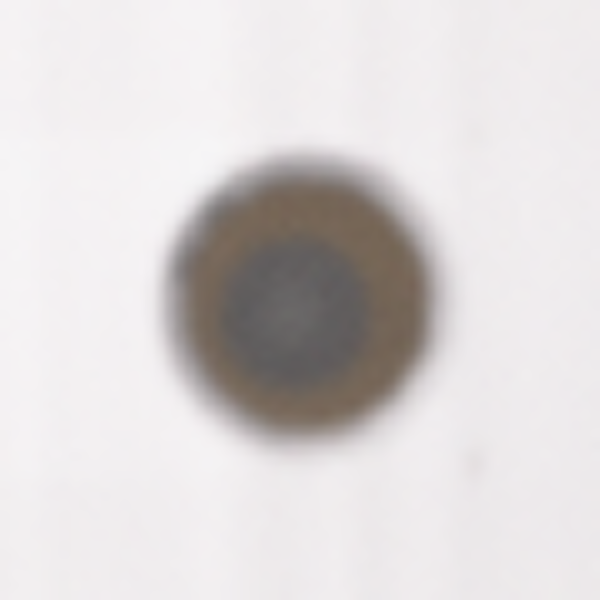

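View pics/s8.png

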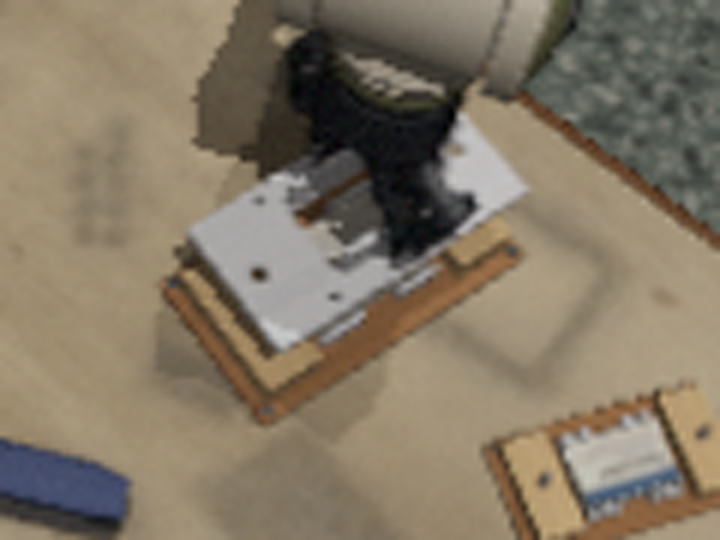

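View pics/w8.png

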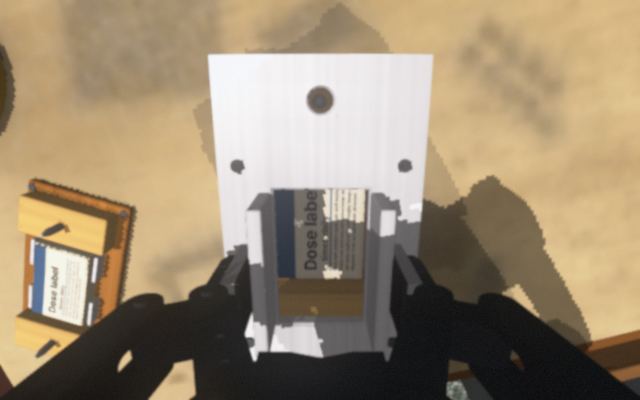

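The far pin shows almost concentric through the far hole: pin at about (319.3,101.4), hole at (320.2,100). Quantifying that.

```bash
python3 - <<'E'
from look import *
s=st();w=capture('wrist')
zt=s['eef_pos'][2]-19.1+6
H=plane(w,[(320.1,100.1)],zt)[0];T=plane(w,[(319.3,101.5)],57)[0];B=plane(w,[(319.7,101.5)],48)[0]
print(H,T,B,'tip-hole',T-H)
crop(w['image'],260,170,385,330,4,'win8.png')
E
```

```text
t 8.1 tcp [507.9 308.6 101.6] yaw -103.44 F [ 0.4  1.1 -2.2] w 0.643 q6 2.15
[577.44940611 291.6774137   88.49856913] [577.24916697 292.17137673  57.        ] [577.27523395 291.98148086  48.        ] tip-hole [ -0.20023914   0.49396303 -31.49856913]
```

View pics/win8.png

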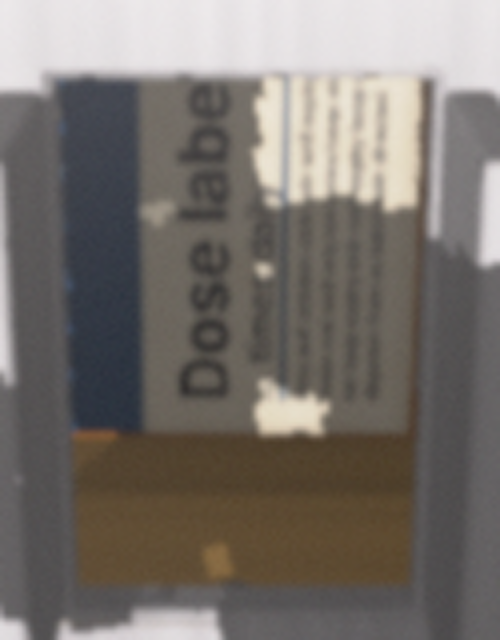

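The offset is only (−0.2, +0.5) mm and the window edges are parallel to the jig. Lowering to just above the pin tips.

Emit:
{"api": "step_arm", "payload": {"commands": [[[0,0.01,-0.25],0],[[0,0,-0.2],0],[[0,0,-0.1],0],[[0,0,0],0],[[0,0,0],0]]}}

```text
time_s: 8.65
eef_pos: [507.3, 308.8, 78.3]
ee_rot: [0.083, -0.702, 0.083, 0.702]
force: [0.8, 0.2, -2.1]
grip_width: 0.643
```

```bash
python3 - <<'E'
from look import *
s=st();w=capture('wrist');im=w['image'];crop(im,290,70,350,130,8,'hole9.png')
E
```

```text
t 8.65 tcp [507.3 308.8  78.3] yaw -103.43 F [ 0.8  0.2 -2.1] w 0.643 q6 2.15
```

View pics/hole9.png

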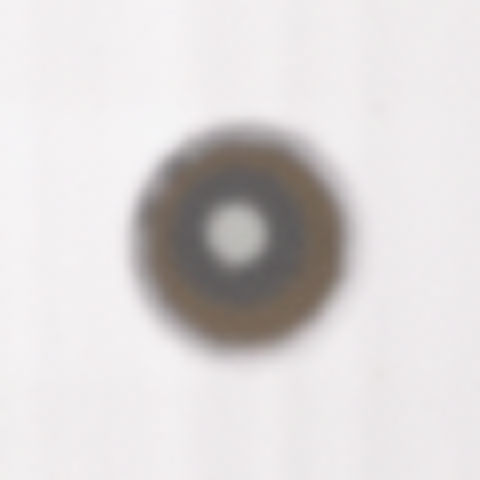

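Nearly perfectly concentric. Lowering stepwise onto the shoulders.

Emit:
{"api": "step_arm", "payload": {"commands": [[[0,0,-0.12],0],[[0,0,-0.12],0],[[0,0,-0.1],0],[[0,0,0],0]]}}

```text
time_s: 9.1
eef_pos: [507.2, 308.8, 64.1]
ee_rot: [0.083, -0.702, 0.083, 0.702]
force: [1.2, 1.0, -3.0]
grip_width: 0.643
```

Emit:
{"api": "step_arm", "payload": {"commands": [[[0,0,-0.1],0],[[0,0,-0.1],0],[[0,0,-0.06],0],[[0,0,0],0]]}}

```text
time_s: 9.5
eef_pos: [507.3, 308.9, 54.0]
ee_rot: [-0.083, 0.702, -0.083, -0.702]
force: [1.4, 1.1, -2.8]
grip_width: 0.644
```

```bash
python3 - <<'E'
from look import *
s=st();w=capture('wrist');im=w['image'];crop(im,200,40,440,340,2,'w10.png')
E
```

```text
t 9.5 tcp [507.3 308.9  54. ] yaw -103.45 F [ 1.4  1.1 -2.8] w 0.644 q6 2.16
```

View pics/w10.png

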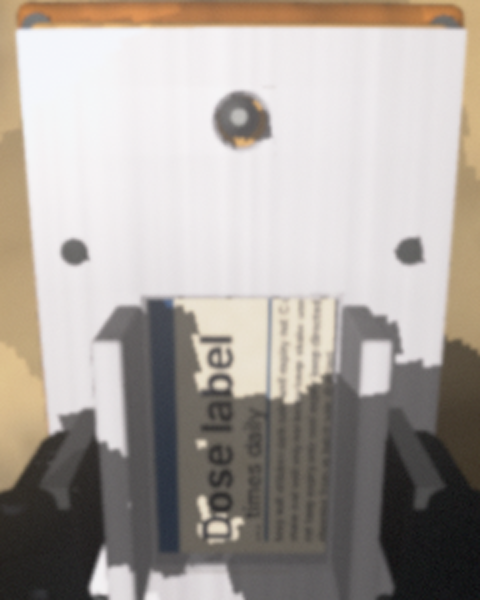

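Both pins are in, with almost no force. Seating the last 3 mm.

Emit:
{"api": "step_arm", "payload": {"commands": [[[0,0,-0.04],0],[[0,0,-0.03],0],[[0,0,-0.02],0],[[0,0,0],0]]}}

```text
time_s: 9.95
eef_pos: [507.3, 308.8, 51.1]
ee_rot: [-0.083, 0.702, -0.083, -0.702]
force: [0.6, 1.8, 3.4]
grip_width: 0.644
```

Contact at z = 51.1, and 51.1 was expected. Opening.

Emit:
{"api": "step_arm", "payload": {"commands": [[[0,0,-0.01],0],[[0,0,0],0],[[0,0,0],0],[[0,0,0],0],[[0,0,0],0]], "gripper": -1}}

```text
time_s: 10.45
eef_pos: [507.2, 308.7, 50.2]
ee_rot: [0.083, -0.702, 0.083, 0.702]
force: [-0.3, -0.8, -0.5]
grip_width: 0.999
```

Emit:
{"api": "step_arm", "payload": {"commands": [[[0,0,0.2],0],[[0,0,0.4],0],[[0,0,0.7],0],[[0,0,0.7],0],[[0,0,0.5],0]]}}

```text
time_s: 10.95
eef_pos: [507.6, 308.9, 152.9]
ee_rot: [-0.083, 0.703, -0.082, -0.701]
force: [1.5, -0.2, 0.3]
grip_width: 1.0
```

```bash
python3 - <<'E'
from look import *
s=st();w=capture('wrist');im=w['image'];cv2.imwrite('pics/w11.png',im)
c=capture('side');crop(c['image'],320,190,440,280,6,'s11.png')
E
```

```text
t 10.95 tcp [507.6 308.9 152.9] yaw -103.43 F [ 1.5 -0.2  0.3] w 1.0 q6 2.15
```

View pics/w11.png

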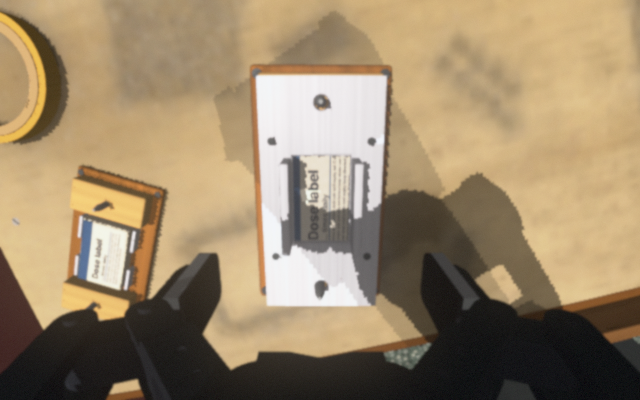

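View pics/s11.png

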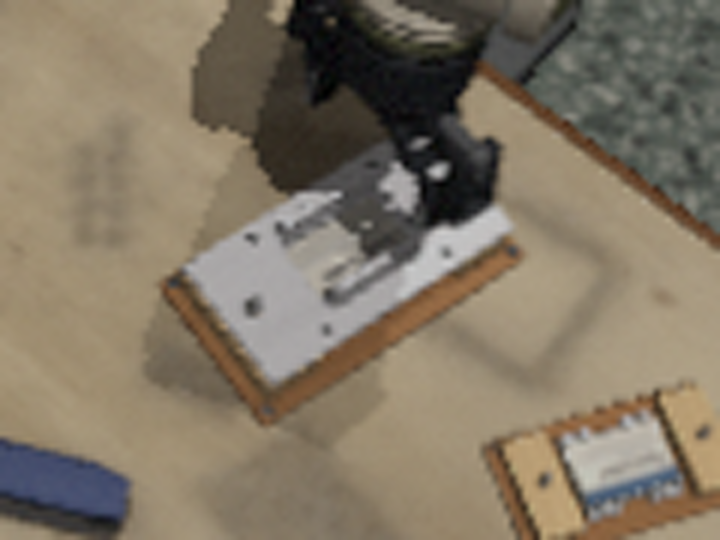

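```bash
python3 - <<'E'
from look import *
w=capture('wrist');im=w['image'];crop(im,240,50,410,320,2.2,'w11c.png')
for z in(32+6,):
    P=plane(w,[(257.5,74),(386,74),(377,306),(266.5,306)],z);print(z,P[:,:2].round(1).tolist(),P.mean(0).round(1),[np.linalg.norm(P[i]-P[i-1]).round(1) for i in range(4)],ang(P[2],P[1]),ang(P[3],P[0]))
# pins tips
P=plane(w,[(321,101.5),(320.5,289)],57);print(P.round(1),P.mean(0))
E
```

```text
38 [[606.6, 330.2], [586.0, 244.2], [409.3, 284.6], [430.6, 373.8]] [508.1 308.2  38. ] [np.float64(181.4), np.float64(88.5), np.float64(181.3), np.float64(91.6)] -12.896072228041035 -13.900305533007979
[[578.3 292.   57. ]
 [446.5 323.9  57. ]] [512.4060629  307.94952816  57.        ]
```

View pics/w11c.png

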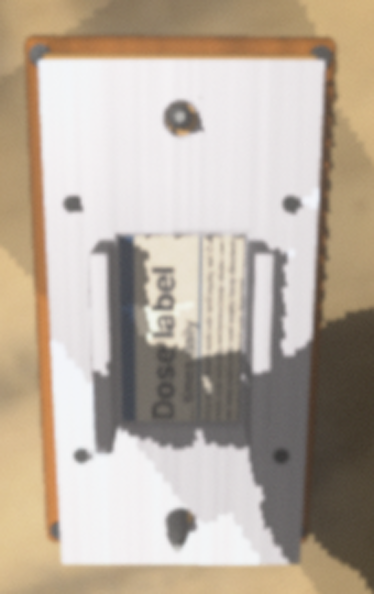

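The plate lies over both pins and measures 181×90 at z = 38, which fits flush. It was released with TCP at (507.3, 308.8), yaw −103.44, and I'll reuse that as the final target. Now going to the stamp at height.

Emit:
{"api": "step_arm", "payload": {"commands": [[[0,0,0.95],0],[[0,0,0.95],0],[[0.025,-0.5,0],0],[[0.025,-0.94,0],0],[[0.025,-0.94,0],0]]}}

```text
time_s: 11.6
eef_pos: [509.6, 212.7, 225.0]
ee_rot: [0.082, -0.702, 0.083, 0.703]
force: [1.1, -0.4, 0.4]
grip_width: 0.997
```

Emit:
{"api": "step_arm", "payload": {"commands": [[[0.025,-0.94,0],0],[[0.025,-0.94,0],0],[[0.025,-0.94,0],0],[[0.025,-0.94,0],0],[[0.025,-0.94,0],0]]}}

```text
time_s: 12.1
eef_pos: [514.6, 24.1, 225.2]
ee_rot: [0.083, -0.702, 0.083, 0.703]
force: [0.4, 0.0, 0.1]
grip_width: 0.993
```

Emit:
{"api": "step_arm", "payload": {"commands": [[[0.025,-0.94,0],0],[[0.025,-0.94,0],0],[[0.025,-0.94,0],0],[[0.025,-0.94,0],0],[[0.025,-0.94,0],0]]}}

```text
time_s: 12.6
eef_pos: [519.7, -163.8, 225.1]
ee_rot: [0.083, -0.702, 0.082, 0.703]
force: [0.5, -0.5, -0.4]
grip_width: 1.003
```

Emit:
{"api": "step_arm", "payload": {"commands": [[[0.025,-0.94,0],0],[[0.025,-0.94,0],0],[[0.025,-0.94,0],0],[[0,-0.5,0],0],[[0,0,0],0]]}}

```text
time_s: 13.1
eef_pos: [522.5, -297.4, 224.4]
ee_rot: [0.084, -0.701, 0.083, 0.703]
force: [-0.1, -0.0, -1.1]
grip_width: 1.001
```

```bash
python3 - <<'E'
from look import *
s=st();w=capture('wrist');im=w['image'];cv2.imwrite('pics/w12.png',im);print(proj(w,[524,-331,10]))
E
```

```text
t 13.1 tcp [ 522.5 -297.4  224.4] yaw -103.6 F [-0.1 -0.  -1.1] w 1.001 q6 1.1
[[351.58803962 164.35482319]]
```

View pics/w12.png

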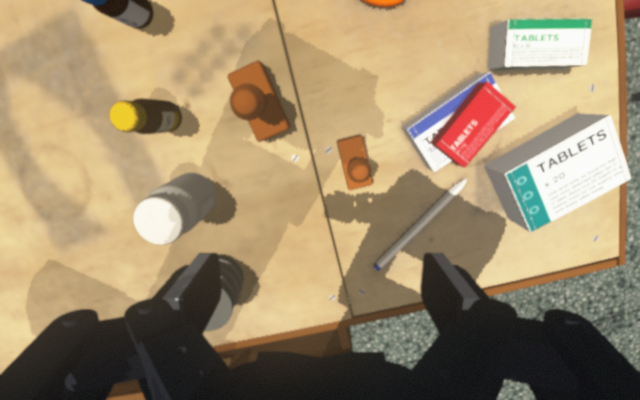

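Stamps in the wrist view are the small one at (354,163), the one meant, and a larger look-alike at (258,100). Confirming with a crop.

```bash
python3 - <<'E'
from look import *
w=capture('wrist');im=w['image'];crop(im,215,50,395,210,4.2,'w12c.png')
hsv=cv2.cvtColor(im,cv2.COLOR_BGR2HSV)
m=((hsv[...,0]<14)&(hsv[...,1]>120)&(hsv[...,2]>60)).astype(np.uint8)*255
for (x0,y0,x1,y1) in [(325,125,385,200),(220,50,300,150)]:
    mm=np.zeros_like(m);mm[y0:y1,x0:x1]=m[y0:y1,x0:x1]
    cs,_=cv2.findContours(mm,cv2.RETR_EXTERNAL,cv2.CHAIN_APPROX_NONE);k=max(cs,key=cv2.contourArea)
    hu=cv2.convexHull(k)[:,0]
    print(cv2.contourArea(k),cv2.boundingRect(k),cv2.minAreaRect(plane(w,hu,10)[:,:2].astype(np.float32)),cv2.minAreaRect(plane(w,hu,20)[:,:2].astype(np.float32)))
E
```

```text
1154.5 (339, 136, 35, 53) ((525.2367553710938, -335.0173645019531), (51.7356071472168, 26.35065269470215), 1.3335072994232178) ((527.1441040039062, -334.36822509765625), (50.2374153137207, 25.58759880065918), 1.3336001634597778)
2058.0 (231, 61, 60, 79) ((605.6475830078125, -251.80325317382812), (70.0948257446289, 43.9518928527832), 8.908207893371582) ((605.2263793945312, -253.5637969970703), (68.06507110595703, 42.679134368896484), 8.908183097839355)
```

View pics/w12c.png

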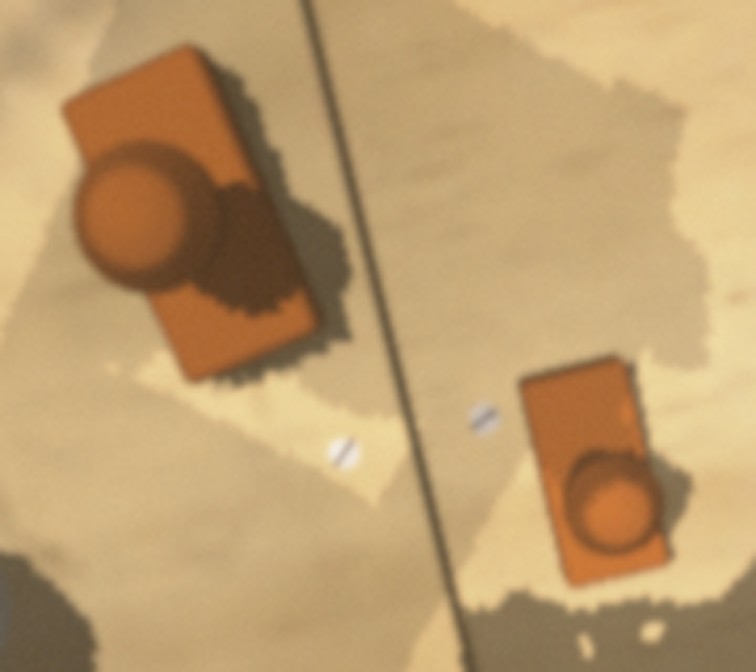

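The small one's foot is about 51×26 mm, so it's the date stamp. Refining from the foot-top corners (z = 20) and the knob.

```bash
python3 - <<'E'
from look import *
w=capture('wrist');g=lambda p:(p[0]/4.2+215,p[1]/4.2+50)
P=plane(w,[g(p) for p in[(520,381),(620,356),(669,562),(572,586)]],20)
print(P[:,:2].round(1).tolist(),P.mean(0).round(1),[np.linalg.norm(P[i]-P[i-1]).round(1) for i in range(4)],ang(P[2],P[1]),ang(P[3],P[0]))
for z in (50,56,60,66): print(z,plane(w,[g((613,502))],z).round(1))
E
```

```text
[[552.3, -320.7], [552.6, -344.5], [501.7, -346.1], [501.3, -322.1]] [ 527.  -333.4   20. ] [np.float64(51.1), np.float64(23.9), np.float64(50.9), np.float64(24.0)] 1.8118739049583137 1.6146227973709322
50 [[ 525.6 -333.8   50. ]]
56 [[ 526.9 -333.3   56. ]]
60 [[ 527.8 -333.    60. ]]
66 [[ 529.1 -332.6   66. ]]
```

Stamp at (527, −333.5) with its long side at +1.7°. Checking neighbours against the finger sweep.

```bash
python3 - <<'E'
from look import *
w=capture('wrist')
print('box corner',plane(w,[(405,128),(432,168)],30).round(0).tolist());print('white cap',plane(w,[(159,221)],88).round(0),'yellow',plane(w,[(125,116)],80).round(0))
s=capture('side')
for n,uv,z in [('box',(190+185/5,120+45/5),30),('boxR',(190+295/5,120+60/5),15)]: print(n,plane(s,[uv],z).round(0))
E
```

```text
box corner [[551.0, -384.0, 30.0], [507.0, -403.0, 30.0]]
white cap [[ 531. -156.   88.]] yellow [[ 619. -156.   80.]]
box [[ 566. -467.   30.]]
boxR [[ 506. -395.   15.]]
```

With the jaws fully open, the finger backs would come within about 5 mm of the box edge, so I'll open only to about 55 mm. Moving over the stamp.

Emit:
{"api": "step_arm", "payload": {"commands": [[[0.038,-0.3,0],0.028],[[0.038,-0.3,0],0.028],[[0.037,-0.3,-0.5],0.028],[[0,0,-0.6],0],[[0,0,-0.6],0]], "gripper": -0.3}}

```text
time_s: 13.85
eef_pos: [528.0, -330.5, 157.6]
ee_rot: [0.011, 0.707, 0.011, -0.707]
force: [-0.6, -0.2, 0.1]
grip_width: 0.648
```

Emit:
{"api": "step_arm", "payload": {"commands": [[[0,0,-0.6],0],[[0,0,-0.3],0],[[0,0,0],0],[[0,0,0],0]]}}

```text
time_s: 14.25
eef_pos: [528.2, -331.2, 123.4]
ee_rot: [0.011, 0.707, 0.01, -0.707]
force: [-1.0, -0.0, 0.3]
grip_width: 0.65
```

```bash
python3 - <<'E'
from look import *
s=st();w=capture('wrist');im=w['image'];cv2.imwrite('pics/w13.png',im)
E
```

```text
t 14.25 tcp [ 528.2 -331.2  123.4] yaw -88.29 F [-1.  -0.   0.3] w 0.65 q6 0.79
```

View pics/w13.png

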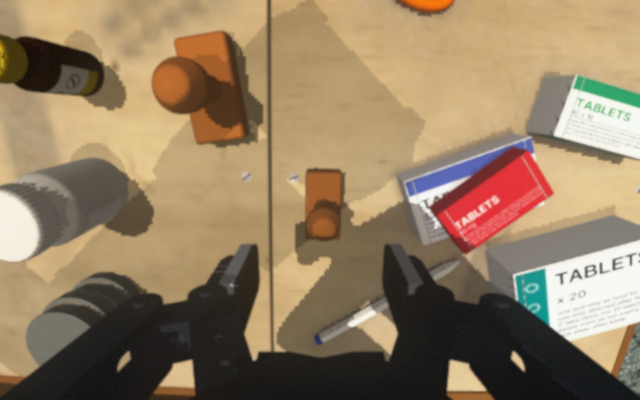

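The stamp is centred between the fingers at (324,205), with its long side along image columns, matching the jaws. Refining.

```bash
python3 - <<'E'
from look import *
s=st();w=capture('wrist');im=w['image'];crop(im,285,155,365,255,6,'w13c.png')
hsv=cv2.cvtColor(im,cv2.COLOR_BGR2HSV)
m=((hsv[...,0]<14)&(hsv[...,1]>120)&(hsv[...,2]>50)).astype(np.uint8)*255
m[:150]=0;m[260:]=0;m[:,:280]=0;m[:,370:]=0
cs,_=cv2.findContours(m,cv2.RETR_EXTERNAL,cv2.CHAIN_APPROX_NONE);k=max(cs,key=cv2.contourArea);print(cv2.minAreaRect(k))
hu=cv2.convexHull(k)[:,0]
print(cv2.minAreaRect(plane(w,hu,20)[:,:2].astype(np.float32)))
for z in(50,56,62):print(z,plane(w,[(322.5,222)],z).round(1))
E
```

```text
t 14.3 tcp [ 528.3 -331.4  123.7] yaw -88.29 F [-0.4 -0.5 -0.1] w 0.651 q6 0.79
((322.6609191894531, 204.11550903320312), (34.543827056884766, 67.86341857910156), 1.1691392660140991)
((527.9573364257812, -334.071533203125), (24.96588706970215, 50.868343353271484), 89.87260437011719)
50 [[ 525.7 -333.7   50. ]]
56 [[ 527.8 -333.6   56. ]]
62 [[ 530.  -333.5   62. ]]
```

View pics/w13c.png

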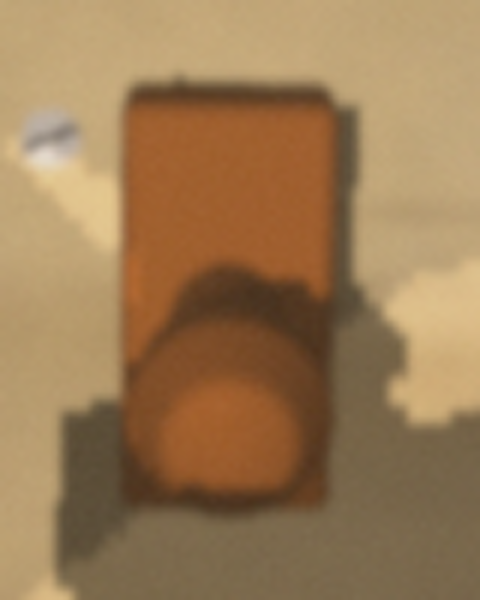

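```bash
python3 - <<'E'
from look import *
w=capture('wrist')
P=plane(w,[(285+x/6,155+y/6) for x,y in[(126,103),(332,103),(327,506),(124,504)]],20);print(P.round(1).tolist(),P.mean(0),[np.linalg.norm(P[i]-P[i-1]).round(1) for i in range(4)],ang(P[2],P[1]),ang(P[3],P[0]))
E
```

```text
[[551.7, -321.7, 20.0], [552.4, -345.7, 20.0], [501.8, -347.4, 20.0], [501.4, -322.3, 20.0]] [ 526.82252116 -334.29539257   20.        ] [np.float64(50.3), np.float64(24.1), np.float64(50.6), np.float64(25.1)] 1.8788150649471211 0.7290381316053537
```

Emit:
{"api": "step_arm", "payload": {"commands": [[[-0.035,-0.065,-0.55],0],[[0,0,-0.5],0],[[0,0,-0.45],0],[[0,0,-0.3],0],[[0,0,-0.16],0]]}}

```text
time_s: 14.9
eef_pos: [526.3, -333.8, 43.4]
ee_rot: [-0.01, -0.707, -0.01, 0.707]
force: [0.6, 0.5, 0.1]
grip_width: 0.653
```

Emit:
{"api": "step_arm", "payload": {"commands": [[[0,0,0],0],[[0,0,0],0]]}}

```text
time_s: 15.1
eef_pos: [526.7, -334.1, 44.8]
ee_rot: [0.011, 0.707, 0.01, -0.707]
force: [0.6, 0.2, -0.6]
grip_width: 0.649
```

```bash
python3 - <<'E'
from look import *
s=st();w=capture('wrist');im=w['image'];cv2.imwrite('pics/w14.png',im)
c=capture('scene');crop(c['image'],320,210,460,330,5,'sc14.png')
E
```

```text
t 15.1 tcp [ 526.7 -334.1   44.8] yaw -88.31 F [ 0.6  0.2 -0.6] w 0.649 q6 0.79
```

View pics/w14.png

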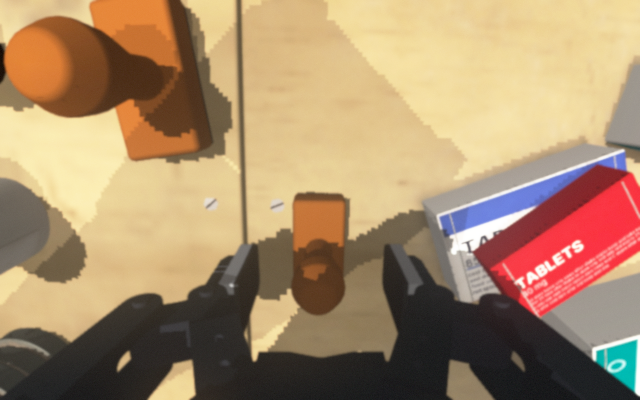

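View pics/sc14.png

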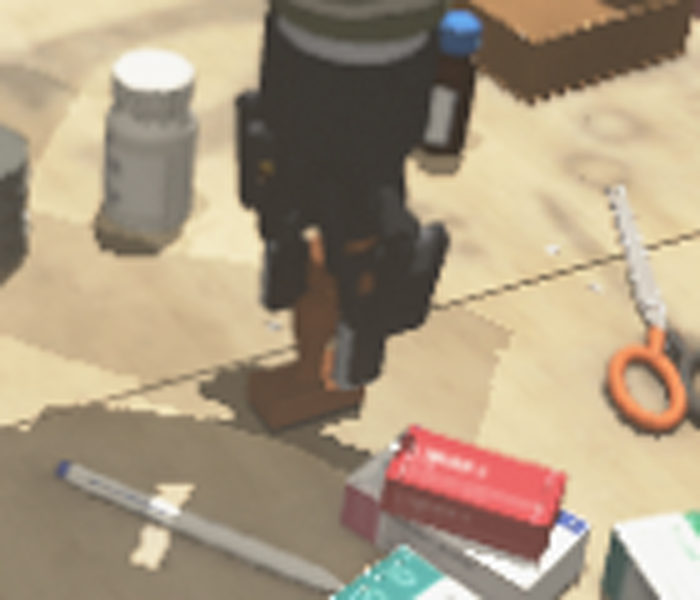

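The handle lies between the fingers, with tips clear of the foot. Closing, moderate force.

Emit:
{"api": "step_arm", "payload": {"commands": [[[0,0,0],0],[[0,0,0],0],[[0,0,0],0],[[0,0,0],0],[[0,0,0],0]], "gripper": 1, "force": 40}}

```text
time_s: 15.7
eef_pos: [526.5, -333.8, 44.3]
ee_rot: [0.01, 0.707, 0.01, -0.707]
force: [-0.4, 1.7, 5.1]
grip_width: 0.225
```

Emit:
{"api": "step_arm", "payload": {"commands": [[[0,0,0],0],[[0,0,0.15],0],[[0,0,0.3],0],[[0,0,0.3],0],[[0,0,0],0]]}}

```text
time_s: 16.2
eef_pos: [527.1, -334.6, 76.3]
ee_rot: [0.011, 0.708, 0.009, -0.706]
force: [-0.0, -0.3, 0.8]
grip_width: 0.228
```

```bash
python3 - <<'E'
from look import *
s=st();w=capture('wrist');im=w['image'];cv2.imwrite('pics/w15.png',im)
c=capture('scene');crop(c['image'],320,190,460,310,5,'sc15.png')
E
```

```text
t 16.2 tcp [ 527.1 -334.6   76.3] yaw -88.31 F [-0.  -0.3  0.8] w 0.228 q6 0.79
```

View pics/w15.png

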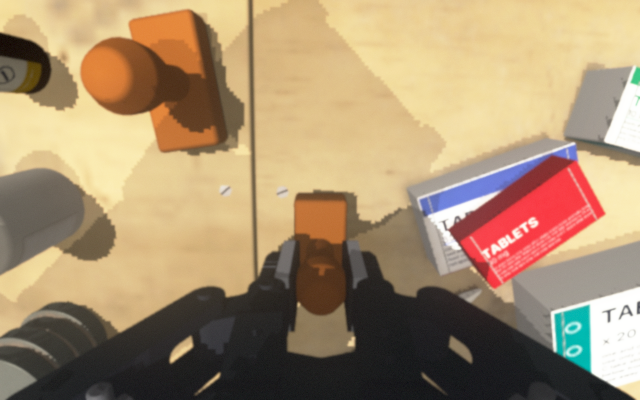

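View pics/sc15.png

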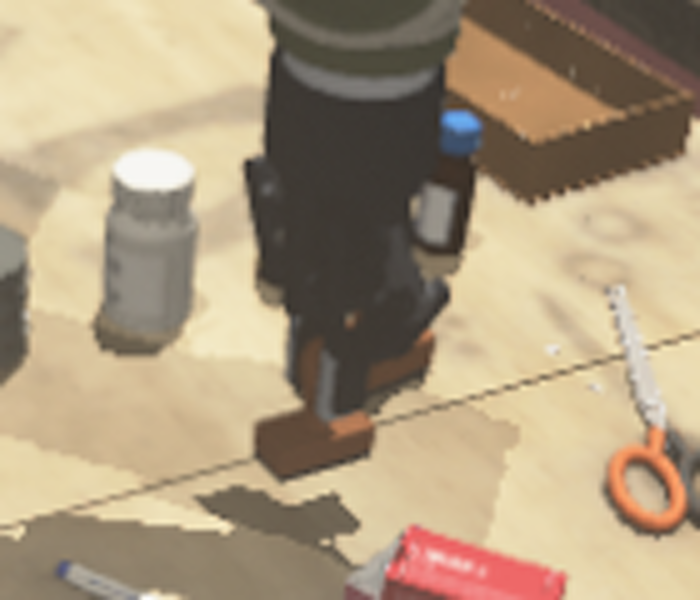

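Grasped (opening ≈19 mm), upright and clear of the desk. Raising so its underside is at about 160 mm, then carrying it over the row.

Emit:
{"api": "step_arm", "payload": {"commands": [[[0,0,0.4],0],[[0,0,0.8],0],[[0,0,0.8],0],[[0,0,0.8],0],[[0,0,0.4],0]]}}

```text
time_s: 16.8
eef_pos: [526.7, -334.2, 204.4]
ee_rot: [0.011, 0.708, 0.01, -0.706]
force: [-0.6, 0.7, -1.1]
grip_width: 0.23
```

Emit:
{"api": "step_arm", "payload": {"commands": [[[0,0,0],0],[[-0.02,0.3,0],-0.0034],[[-0.02,0.5,0],-0.0034],[[-0.02,0.65,0],-0.0034],[[-0.02,0.65,0],-0.0034]]}}

```text
time_s: 17.3
eef_pos: [522.3, -247.8, 199.8]
ee_rot: [0.006, -0.706, 0.004, 0.708]
force: [-0.1, 0.1, -0.8]
grip_width: 0.227
```

```bash
python3 - <<'E'
from look import *
s=st();w=capture('wrist');im=w['image'];cv2.imwrite('pics/w16.png',im)
E
```

```text
t 17.3 tcp [ 522.3 -247.8  199.8] yaw -90.83 F [-0.1  0.1 -0.8] w 0.227 q6 0.94
```

View pics/w16.png

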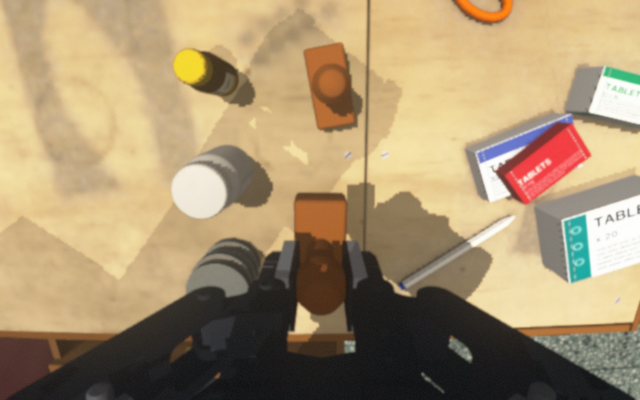

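Emit:
{"api": "step_arm", "payload": {"commands": [[[-0.018,0.65,0],-0.0034],[[-0.018,0.65,0],-0.0034],[[-0.018,0.65,0],-0.0034],[[-0.018,0.65,0],-0.0034],[[-0.018,0.65,0],-0.0034]]}}

```text
time_s: 17.85
eef_pos: [518.5, -117.9, 200.1]
ee_rot: [0.024, -0.706, 0.023, 0.708]
force: [0.6, -0.3, -0.5]
grip_width: 0.225
```

Emit:
{"api": "step_arm", "payload": {"commands": [[[-0.018,0.65,0],-0.0034],[[-0.018,0.65,0],-0.0034],[[-0.018,0.65,0],-0.0034],[[-0.018,0.65,0],-0.0034],[[-0.018,0.65,0],-0.0034]]}}

```text
time_s: 18.35
eef_pos: [514.8, 11.9, 200.2]
ee_rot: [0.043, -0.705, 0.042, 0.707]
force: [0.3, -0.5, -0.7]
grip_width: 0.224
```

Emit:
{"api": "step_arm", "payload": {"commands": [[[-0.018,0.65,0],-0.0034],[[-0.018,0.65,0],-0.0034],[[-0.018,0.65,0],-0.0034],[[-0.018,0.65,0],-0.0034],[[-0.018,0.65,0],-0.0034]]}}

```text
time_s: 18.85
eef_pos: [511.0, 141.6, 200.2]
ee_rot: [0.061, -0.703, 0.062, 0.706]
force: [-0.3, 0.7, -1.8]
grip_width: 0.222
```

Emit:
{"api": "step_arm", "payload": {"commands": [[[-0.018,0.6,0],-0.0034],[[-0.018,0.6,0],-0.0034],[[-0.018,0.5,0],-0.0034],[[-0.018,0.4,0],-0.0034],[[-0.018,0.2,0],-0.0034]]}}

```text
time_s: 19.35
eef_pos: [507.5, 233.5, 200.2]
ee_rot: [0.08, -0.702, 0.08, 0.704]
force: [-0.1, 0.6, -0.7]
grip_width: 0.225
```

Emit:
{"api": "step_arm", "payload": {"commands": [[[0,0,0],0],[[0,0,0],0]]}}

```text
time_s: 19.55
eef_pos: [508.4, 231.7, 201.3]
ee_rot: [0.08, -0.702, 0.08, 0.703]
force: [-0.3, -0.7, -0.3]
grip_width: 0.228
```

```bash
python3 - <<'E'
from look import *
s=st();w=capture('wrist');im=w['image'];cv2.imwrite('pics/w17.png',im)
c=capture('side');crop(c['image'],170,100,470,325,2.6,'s17.png')
E
```

```text
t 19.55 tcp [508.4 231.7 201.3] yaw -103.0 F [-0.3 -0.7 -0.3] w 0.228 q6 2.02
```

View pics/w17.png

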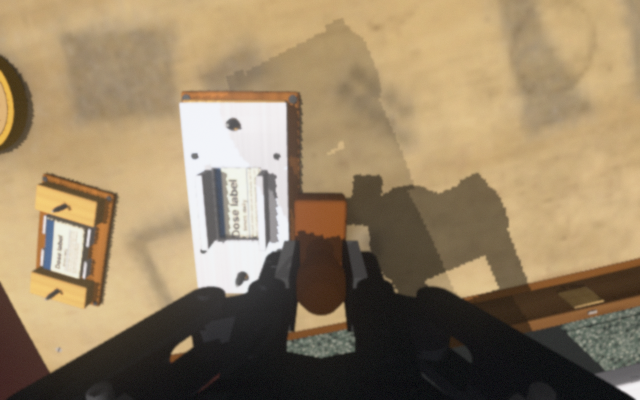

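View pics/s17.png

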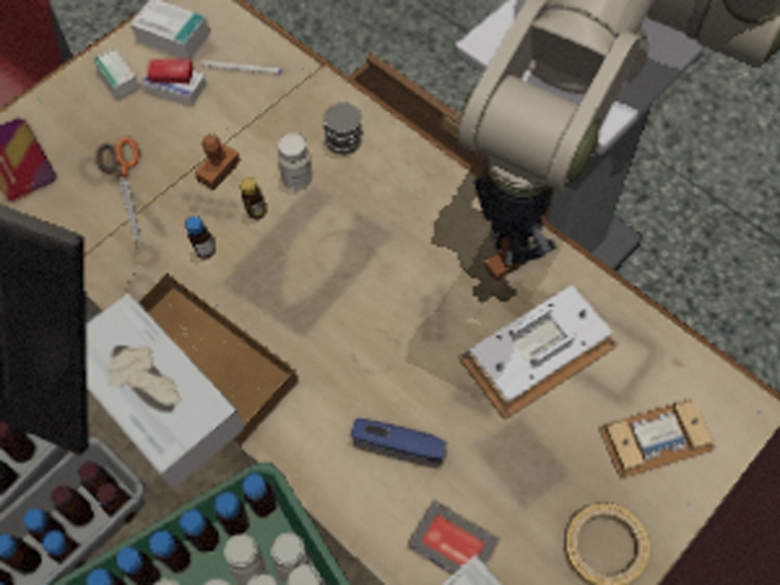

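The row stands undisturbed. The plate shows both pins at (233,124) and (242,278). Measuring the stamp in the hand and the plate in this same view.

```bash
python3 - <<'E'
from look import *
s=st();w=capture('wrist');im=w['image'];crop(im,275,180,370,330,4,'foot.png');crop(im,170,80,310,305,2.6,'pl.png')
zt=s['eef_pos'][2]-44.4+20
E
```

```text
t 19.65 tcp [508.7 231.5 201.7] yaw -103.04 F [ 0.1  0.4 -1. ] w 0.226 q6 2.02
```

View pics/foot.png

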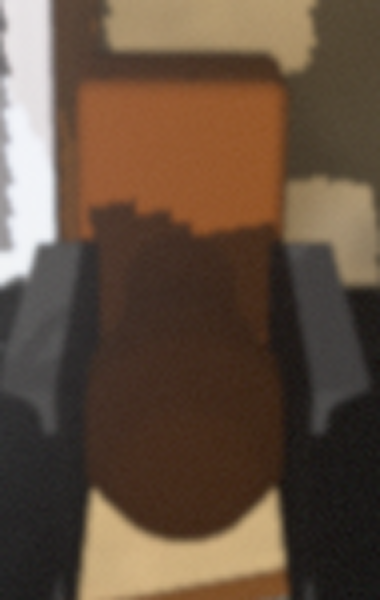

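View pics/pl.png

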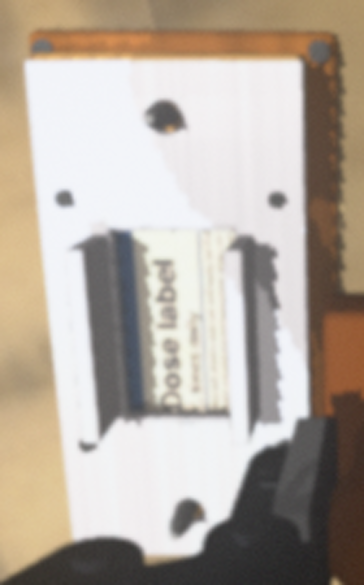

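```bash
python3 - <<'E'
from look import *
s=st();w=capture('wrist');zt=s['eef_pos'][2]-44.4+20
P=plane(w,[(275+78/4,180+82/4),(275+286/4,180+83.5/4)],zt);e=P[0]-P[1];print(P.round(1),np.linalg.norm(e))
th=ang(P[1],P[0])-90;print('stamp y angle',th)
a=np.radians(th);C=P.mean(0)[:2]-26*np.array([np.cos(a),np.sin(a)]);print('centre',C,'rel tcp',C-s['eef_pos'][:2])
g=lambda p:(170+p[0]/2.6,80+p[1]/2.6)
T=plane(w,[g((164,117)),g((186,519))],45);print('pins mid',T.mean(0),T.round(1),ang(T[1],T[0]),np.linalg.norm(T[1]-T[0]))
E
```

```text
t 19.7 tcp [508.8 231.5 201.8] yaw -103.05 F [ 0.2  0.2 -1.3] w 0.222 q6 2.02
[[536.6 237.3 177.4]
 [530.8 213.3 177.4]] 24.66137548646213
stamp y angle -13.529870344690792
centre [508.42949294 231.38004003] rel tcp [-0.37756947 -0.12299259]
pins mid [507.42188244 306.81044067  45.        ] [[576.9 289.7  45. ]
 [438.  324.   45. ]] -13.874346684653489 143.06298838487157
```

The stamp is centred on the TCP and aligned at −13.5°. Moving above the mouth at height.

Emit:
{"api": "step_arm", "payload": {"commands": [[[-0.01,0.45,0],0],[[-0.01,0.6,0],0],[[-0.01,0.5,0],0],[[0,0.38,0],0],[[0,0,0],0]]}}

```text
time_s: 20.25
eef_pos: [507.4, 310.4, 201.7]
ee_rot: [0.08, -0.703, 0.079, 0.703]
force: [-0.5, -0.4, -0.6]
grip_width: 0.223
```

Emit:
{"api": "step_arm", "payload": {"commands": [[[0,0,0],0],[[0,0,-0.3],0],[[0,0,-0.4],0],[[0,0,-0.4],0],[[0,0,0],0]]}}

```text
time_s: 20.75
eef_pos: [506.6, 308.2, 155.2]
ee_rot: [0.08, -0.701, 0.081, 0.704]
force: [0.6, -0.3, -0.6]
grip_width: 0.221
```

Emit:
{"api": "step_arm", "payload": {"commands": [[[0,0,0],0],[[0,0,0],0]]}}

```text
time_s: 20.95
eef_pos: [508.0, 309.2, 158.7]
ee_rot: [-0.08, 0.703, -0.08, -0.702]
force: [-0.7, 0.6, -0.7]
grip_width: 0.227
```

```bash
python3 - <<'E'
from look import *
s=st();w=capture('wrist');im=w['image'];cv2.imwrite('pics/w18.png',im)
c=capture('side');crop(c['image'],320,170,440,270,6,'s18.png')
E
```

```text
t 20.95 tcp [508.  309.2 158.7] yaw -103.02 F [-0.7  0.6 -0.7] w 0.227 q6 2.15
```

View pics/w18.png

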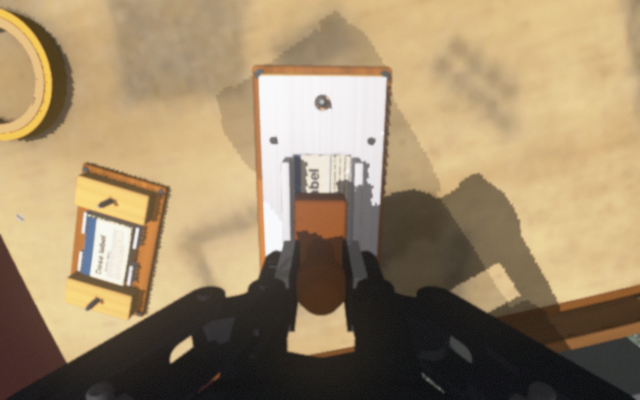

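View pics/s18.png

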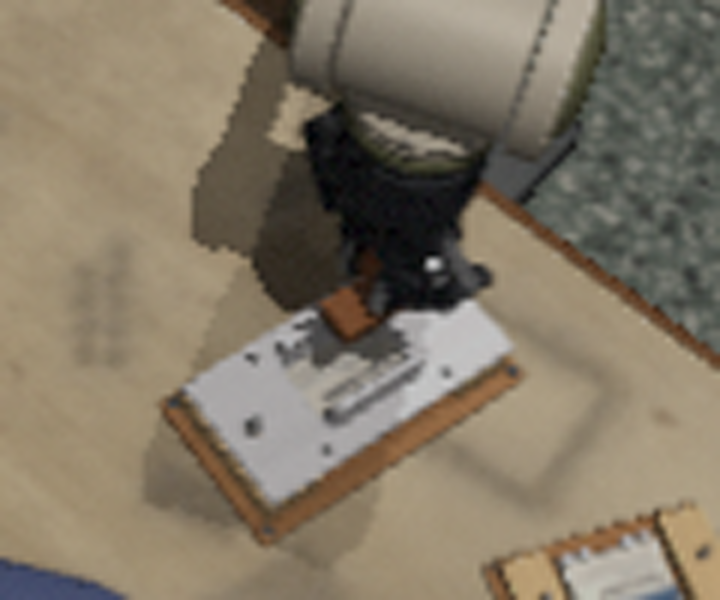

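Emit:
{"api": "step_arm", "payload": {"commands": [[[0,0,-0.2],0],[[0,0,-0.25],0],[[0,0,-0.2],0],[[0,0,-0.12],0],[[0,0,-0.06],0]]}}

```text
time_s: 21.55
eef_pos: [507.3, 309.3, 123.8]
ee_rot: [0.08, -0.702, 0.08, 0.703]
force: [0.6, 1.3, -0.0]
grip_width: 0.225
```

Emit:
{"api": "step_arm", "payload": {"commands": [[[0,0,0],0],[[0,0,0],0],[[0,0,0],0]]}}

```text
time_s: 21.85
eef_pos: [507.7, 309.4, 125.0]
ee_rot: [-0.08, 0.703, -0.08, -0.702]
force: [-0.0, 0.5, -0.2]
grip_width: 0.221
```

```bash
python3 - <<'E'
from look import *
s=st();w=capture('wrist');im=w['image'];cv2.imwrite('pics/w19.png',im)
c=capture('side');crop(c['image'],320,170,440,270,6,'s19.png')
c=capture('scene');crop(c['image'],230,120,390,240,5,'sc19.png')
E
```

```text
t 21.85 tcp [507.7 309.4 125. ] yaw -103.0 F [-0.   0.5 -0.2] w 0.221 q6 2.15
```

View pics/w19.png

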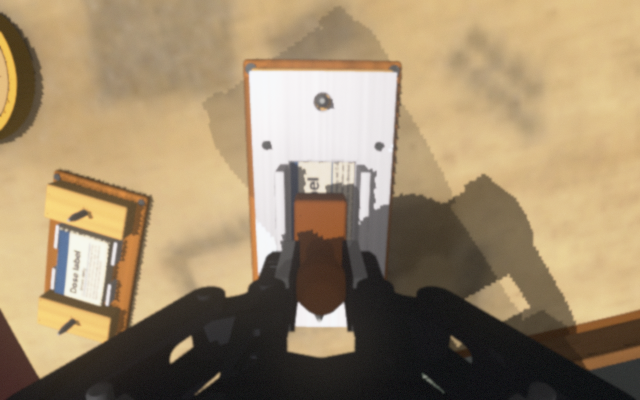

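View pics/s19.png

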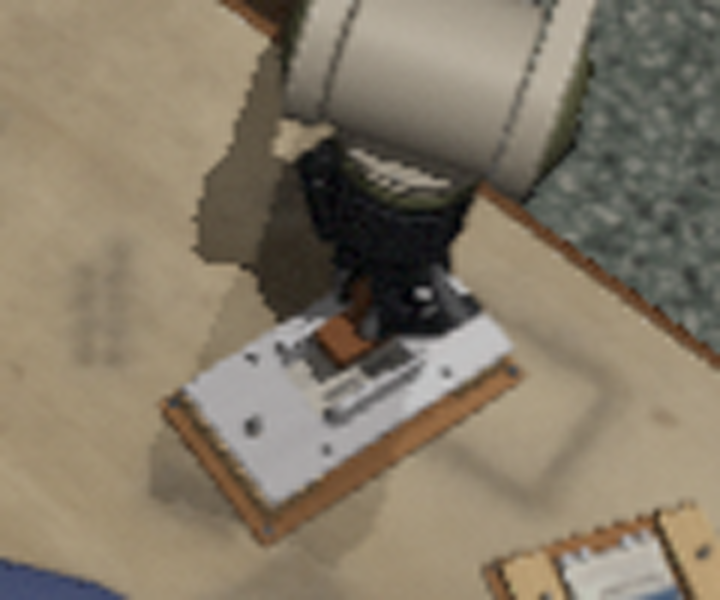

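View pics/sc19.png

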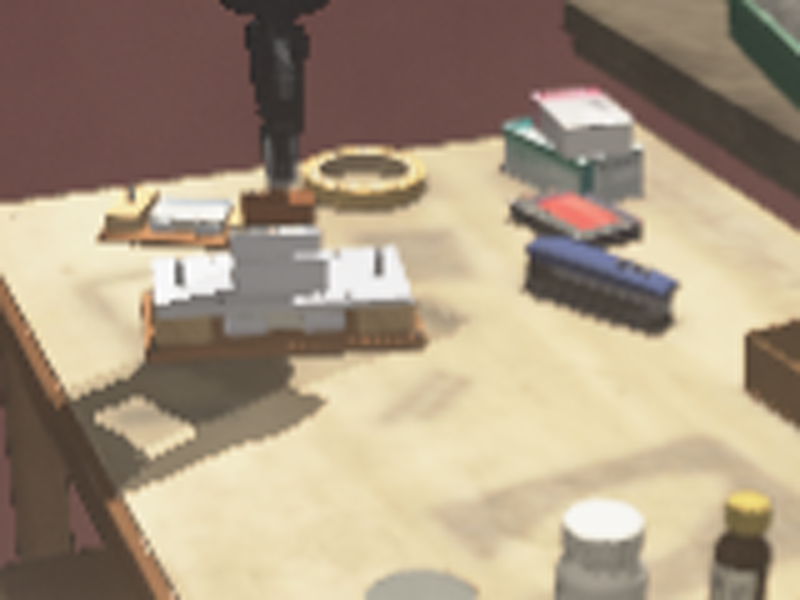

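Both pins stand proud of the flush plate, and the stamp is upright above the walls with about 16 mm clearance. Lowering 4 mm more to centre the band.

Emit:
{"api": "step_arm", "payload": {"commands": [[[0,-0.012,-0.05],0],[[0,0,-0.05],0],[[0,0,0],0],[[0,0,0],0],[[0,0,0],0]]}}

```text
time_s: 22.5
eef_pos: [507.6, 308.9, 120.7]
ee_rot: [-0.08, 0.703, -0.08, -0.703]
force: [-0.4, -0.1, -0.6]
grip_width: 0.225
```

```bash
python3 - <<'E'
from look import *
s=st();print(np.abs(s['dq']).max());w=capture('wrist');im=w['image'];crop(im,230,50,410,330,2.1,'w20.png')
crop(im,275,180,370,330,4,'foot20.png')
c=capture('side');crop(c['image'],190,120,440,270,3,'s20.png')
zt=s['eef_pos'][2]-44.4+20
E
```

```text
t 22.5 tcp [507.6 308.9 120.7] yaw -103.0 F [-0.4 -0.1 -0.6] w 0.225 q6 2.15
0.0008049813667051785
```

View pics/w20.png

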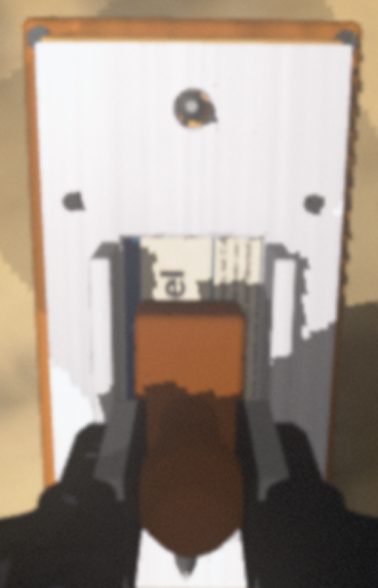

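View pics/foot20.png

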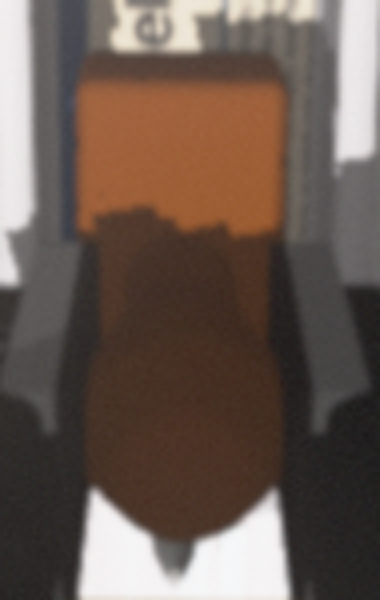

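View pics/s20.png

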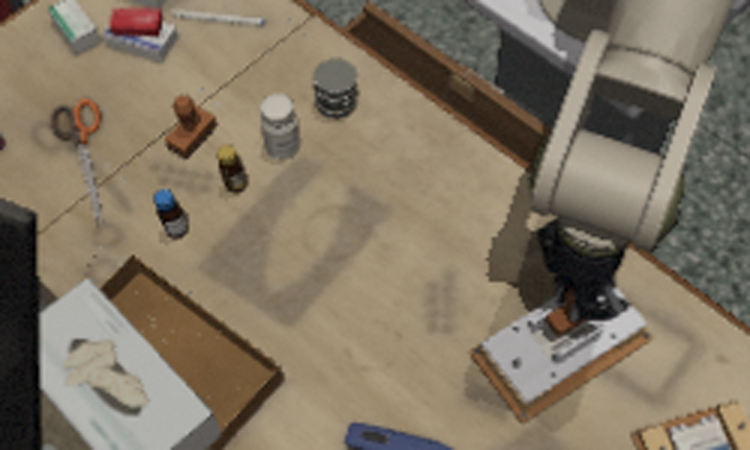

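The arm is still, underside ≈ 76.3 mm (12 mm above the mouth), and the stamp sits midway between the walls (about 1 mm). All is in band, so I'm handing in.

```bash
python3 - <<'E'
from rig import ticket
print(ticket.finish_job())
E
```

```text
the job is handed in; nothing more can be done
None
```

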